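Knock a stuck brass plug out with a guide plate and ejector rod

ROBOT

A 7-joint arm with a two-finger parallel gripper is mounted at the origin on the work surface. World frame = base frame: x ahead of the robot, y to its left, z up, the work surface at z = 0. Lengths are in mm, angles in rad, forces in N, time in s.
With the tool pointing down it reaches from about 400 to 875 mm from the base axis. Payload 6.5 kg.
Tool frame: the origin (TCP) lies at the centre of the arm's flange, where the gripper is bolted on; the fingertips stand 173 mm ahead of it and the grasp point (between the pads) lies 155 mm ahead of it; z points along the fingers, y is the direction in which the jaws open and shut (so a half turn about z gives the same grasp; the last joint's range is limited). The gripper opens to 85 mm and grips with 20 to 120 N. Pads are 22 mm wide; open, the fingers measure 114 mm over their backs; the gripper's body (76 mm by 85 mm) begins 54 mm behind the grasp point. The pads swing forward as they close: fully open they stand 13 mm farther back than shut.
Start: joints at [-1.2, 0.536, -0.004, 1.538, 0.003, 1.067, -0.071], TCP at [274.967, 588.968, 404.69] pointing down, gripper open.
Joint ranges: [-2.7, 2.7], [-0.37, 2.16], [-1.27, 1.26], [0.24, 2.4], [-1.31, 4.45], [0.19, 1.91], [-2.76, 2.76]. Speed limits (rad/s): [2.39, 2.39, 3.14, 3.14, 3.14, 3.14, 3.14].

INTERFACE

Orientations are given as a rotation vector (axis times angle).
In Python, from bench import robot gives the robot as it stands.
- The arm moves only by the shell command python3 -m inch 'ROWS' [FORCE]. ROWS is JSON, a list of rows, each a list of 7 numbers: the shift along the tool's x, y, z in mm, then the turn, a rotation vector about the tool's x, y, z in degrees, then the closure in counts, from 0 (fully open) to 255 (shut). A call has 1 to 10 rows; each row is the pose to reach, as a shift and turn from the pose measured when the call began, along the tool's axes at that moment; what a row does not reach only later rows make up. A row lasts 1/8 s, in which the tool goes at most 62.5 mm and 10.7 degrees, less where a joint would pass 70% of its speed; a pose out of reach is approached as far as the arm can. A call with a gripper value outside its range is refused whole. The fingers move at their own pace and stop on an object; FORCE is the grip in N (left out, the last holds). Time passes only in rows, so rows that repeat a pose let the fingers close. It gives the time, the measured TCP pose, the force and the opening at its end, in the units of the state.
- robot.observe(): the state, without advancing time (a new reading comes with each control period).
- robot.snapshot(name): name is "side" or "top"; returns a dict with "color" (420x560x3 uint8, red, green, blue), "mtx" (3x3 intrinsics, pixels), "D" ([k1, k2, p1, p2, k3] as OpenCV has them; the pictures are not rectified), "pose" (4x4, takes a point from camera to world coordinates). Camera axes: x right, y up, looking along -z (the intrinsics and any distortion apply to the point x, -y, -z); pixel columns grow to the right and rows downward; lengths in mm; the calibration is good to about 2 mm. A picture is of the moment at which its call begins. There is no depth.
- robot.finish_job(): hands the job in, once; it reports no verdict.
The state is a dict: "time_s": time; "qpos": joint angles; "joint_velocities": joint speeds; "joint_torque": joint torques, N m; "ee_pos": TCP position; "eef_rot": TCP orientation; "force": force on the tool from outside, world axes, zero at the start; "torque": the same for the moment, N m; "opening": opening from 0.0 (shut) to 1.0 (fully open).
Only numpy, scipy, OpenCV 4.12 (cv2) and the standard library are available. Lean on these libraries where they do the work, as an engineer would, in place of code of your own. Each camera call takes 0.05 s, during which the arm holds its last target.

TASK

Free the brass plug that is stuck in the knock-out fixture. First lift the loose guide plate and lower it gently, kept level, over the fixture's two guide pins until it is fully home, its tongue over the fixture's tongue. Then take the long plain ejector rod from the wooden rack and push it down through the hole in the plate's block until its head rests on the block and the plug has dropped out below; leave the rod and plate there, and leave the other rods and the stall's wares alone.

Things in the scene. Friction and masses are not known exactly. Their poses are not given: they have to be found in the camera images.
- plate_grip (a point): Grip point of the loose bare-metal guide plate (about 500 g), lying flat on the table. On the middle of the plate stands a block 44 mm (plate's x) by 30 mm (y) by 36 mm high, to be pinched across its 30 mm sides, fingers closing along y. This point is on the block's axis, 40 mm above the plate's underside, 24 mm above its top face and 12 mm below the block's top.
- plate_seat (a point): Centre of the guide plate's underside. The plate is 160 mm (x) by 60 mm (y), 16 mm thick, z up. Pin holes through it: 17.8 mm wide at x = -60 mm and 13.8 mm at x = +60 mm. A tongue 30 mm wide and 16 mm long sticks out at the +x end (the small-hole end).
- plate_tongue (a point): Outer end of the plate's tongue, at the underside (x = +96 mm).
- plate_top (a point): Centre of the top of the plate's block, 52 mm above the plate's underside: mouth of the vertical 14 mm hole that runs down through block and plate.
- fixture: Knock-out fixture, dark steel, fixed; origin on the table under its centre, x along its length, z up. A bridge on two end legs: slab 160 x 60 mm, 18 mm thick, top 68 mm above the table, tongue like the plate's at its +x end. In its centre a vertical 25.5 mm bore holds the plug; open below, with a catch tray on the table.
- fixture_seat (a point): Centre of the slab's top face, 68 mm above the table, where the plate's underside centre rests when home; fixture's axes. Two guide pins with tapered noses stand 40 mm above it (full diameter for the lower 28 mm): 16 mm diameter at x = -60 mm, 12 mm at x = +60 mm, so the plate goes on one way only.
- fixture_tongue (a point): Outer end of the fixture's tongue at the height of the slab's top; the plate's tongue end lies here when home.
- plug_center (a point): Centre of the brass plug, 24 mm diameter and 17 mm long, upright in the bore, top 2 mm below the slab's top. Two spring leaves under it hold it; pushed down with roughly 5 to 20 N it bends them aside, and once its top is some 30 mm below the slab's top it falls into the catch tray (centre then about 12 to 16 mm above the table).
- rod_grip (a point): Middle of the head of the ejector rod (steel, about 200 g), standing upright in one of the rack's three holes, z up. Head 24 mm diameter and 45 mm tall; below it a plain 12 mm shank 88 mm long with a tapered tip. This point is 22.5 mm above the head's underside and 110.5 mm above the tip.
- rod_shoulder (a point): Centre of the underside of the ejector rod's head (22.5 mm below its grip point); it rests on the top of the plate's block when the rod is fully in.
- rack: Dark wooden rack, fixed, 170 x 56 x 50 mm high, origin under its centre; three 13.5 mm square holes 42 mm deep at x = -55, 0 and +55 mm hold the three rods in any order, their tips 8 mm above the table.
- short_rod: Another rod in the rack, to be left: same head, but the shank is only 58 mm long, so it stands 30 mm lower. Origin at the tip.
- collar_rod: Another rod in the rack, to be left: same head and length as the ejector rod, but with a 22 mm collar half-way up the shank. Origin at the tip.
- mug: Brass cup, 72 mm across, 85 mm tall; origin under its centre.
- candlestick: Brass candlestick, foot 72 mm across, 158 mm tall; origin under its centre.
- vase: Copper vase, 66 mm across, 112 mm tall; origin under its centre.
- mortar: Brass mortar, 74 mm across, 70 mm tall; origin under its centre.
- bottle: Amber glass bottle, 60 mm across, 150 mm tall; origin under its centre.
There are look-alikes about, which are no part of the job. Of the things that look like the part that bears plate_grip, take the one that is farthest to the robot's right at the start.

How it is judged:
By the outcome, as a careful person would: the job done as asked, in the order asked, and still so for the second after the job is handed in, with the robot touching nothing.
It also fails if it takes over 64 s, if anything falls off the work surface, if the arm or the gripper's body presses on something with over 40 N, if the wrist force passes 120 N, or if a joint passes its speed limit or range.

## Working session

There is one attempt and no reset: what is moved stays moved. The work goes in short steps, Python scripts to look and compute and a shell command to move; the robot and the scene stay as the last step left them, time stands still between calls to the robot, and variables do not carry over. Pictures are saved under pics/ and viewed, and the job is handed in when it is done.

```bash
ls; mkdir -p pics; python3 - <<'E'
from bench import robot
import cv2,numpy as np
s=robot.observe(); print(s)
for n in("side","top"):
    d=robot.snapshot(n); cv2.imwrite(f"pics/{n}0.png",d["color"][:,:,::-1]); print(n,d["mtx"],d["D"],np.round(d["pose"],4))
E
```

```text
pics
{'time_s': 0.0, 'qpos': array([-1.20022062,  0.53718872, -0.00447007,  1.5388892 ,  0.00259906,
        1.06730765, -0.07121556]), 'joint_velocities': array([-0.00051449, -0.00129721,  0.00145975,  0.00061228, -0.00034924,
       -0.00031819, -0.00082593]), 'joint_torque': array([-1.67499306e-04, -5.83409894e+01,  1.04844801e+00, -2.59107578e+01,
        1.22762297e-02,  9.58899676e-03, -2.61131481e-05]), 'ee_pos': array([274.80152077, 588.67939181, 403.79164265]), 'eef_rot': array([-6.80457952e-01, -3.06673213e+00,  2.77353519e-03]), 'force': array([ 0.3441646 ,  0.56274071, -0.45602909]), 'torque': array([ 0.0159727 ,  0.00891209, -0.01111223]), 'opening': 0.9990181492215476}
side [[450.30014294   0.         272.48780829]
 [  0.         450.30014294 210.45572234]
 [  0.           0.           1.        ]] [-0.14582826  0.          0.          0.          0.        ] [[ 8.262000e-01  3.480000e-01 -4.430000e-01  1.012466e+02]
 [-5.633000e-01  5.171000e-01 -6.444000e-01 -6.229234e+02]
 [ 4.900000e-03  7.820000e-01  6.233000e-01  7.500266e+02]
 [ 0.000000e+00  0.000000e+00  0.000000e+00  1.000000e+00]]
top [[448.29707134   0.         287.56795063]
 [  0.         448.29707134 207.05203711]
 [  0.           0.           1.        ]] [-0.11938819  0.          0.          0.          0.        ] [[ 2.070000e-02  9.762000e-01 -2.159000e-01  3.367578e+02]
 [-9.998000e-01  2.160000e-02  1.600000e-03  5.536160e+01]
 [ 6.200000e-03  2.158000e-01  9.764000e-01  1.200993e+03]
 [ 0.000000e+00  0.000000e+00  0.000000e+00  1.000000e+00]]
```

View pics/side0.png

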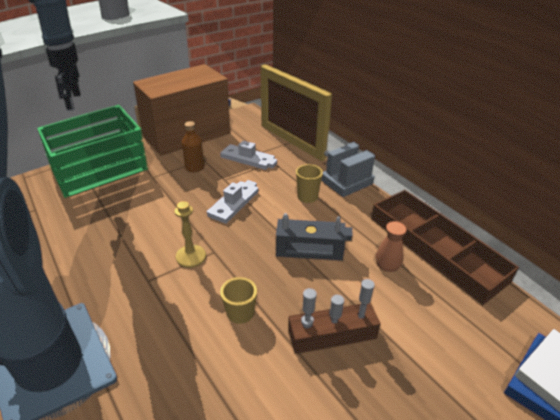

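View pics/top0.png

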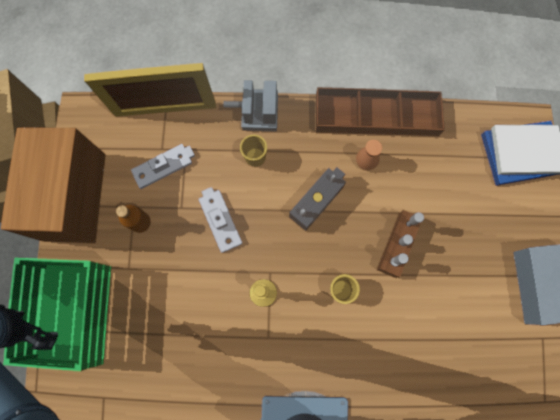

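Two plate look-alikes appear in the top view: one at (162,165) and one at (220,220). The robot's right is image right (−y), so the plate I want is the one at (220,220). In the rack there are three rods, with heads at (418,218), (407,240) and (402,259). Next I'll enlarge the crops.

```bash
python3 - <<'E'
import cv2
t=cv2.imread("pics/top0.png"); s=cv2.imread("pics/side0.png")
def c(im,x,y,w,h,k,n): cv2.imwrite(f"pics/{n}.png",cv2.resize(im[y:y+h,x:x+w],None,fx=k,fy=k,interpolation=cv2.INTER_CUBIC))
c(t,180,170,80,90,6,"t_plate"); c(t,280,160,75,75,8,"t_fix"); c(t,370,200,75,80,7,"t_rack")
c(s,200,170,70,60,8,"s_plate"); c(s,265,205,95,60,8,"s_fix"); c(s,280,270,105,85,7,"s_rack")
E
```

```text
(no output)
```

View pics/t_plate.png

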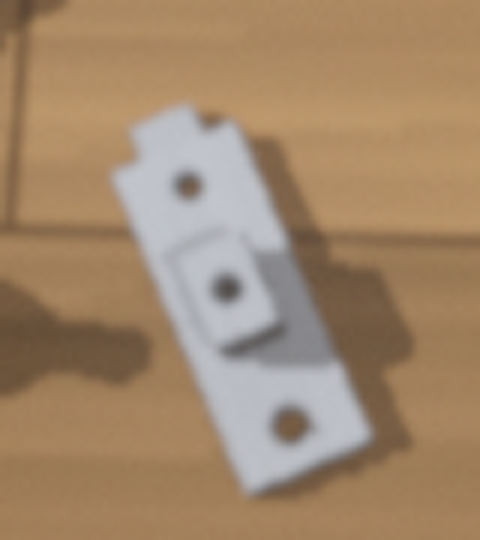

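View pics/t_fix.png

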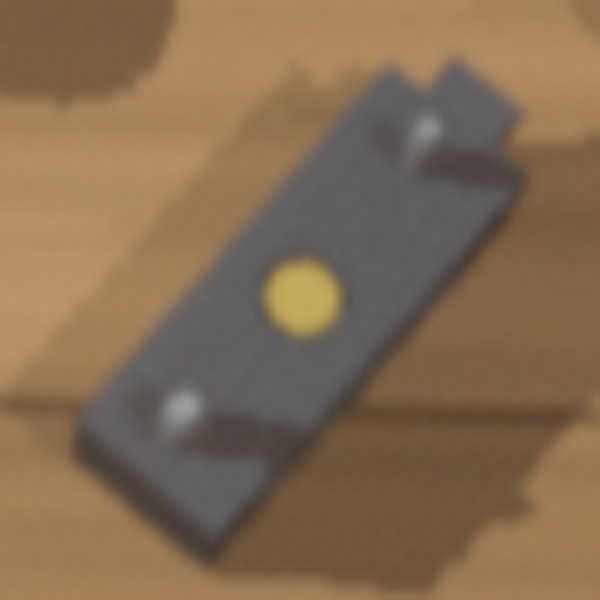

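View pics/t_rack.png

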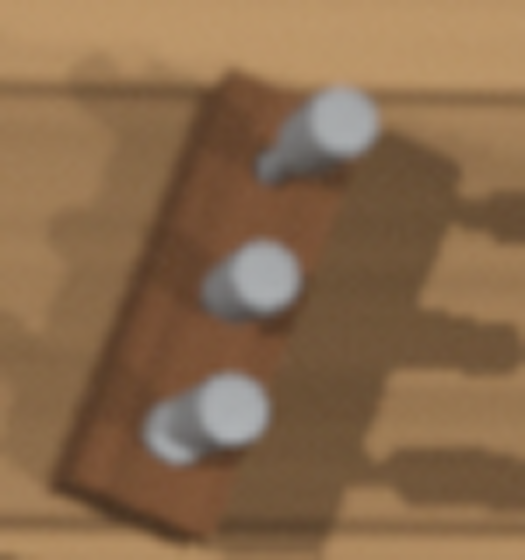

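View pics/s_plate.png

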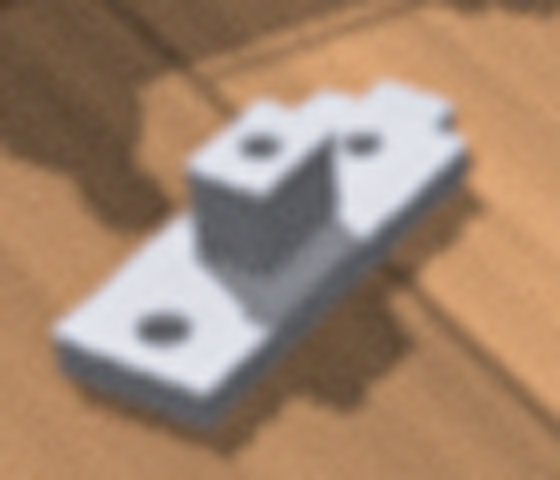

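View pics/s_fix.png

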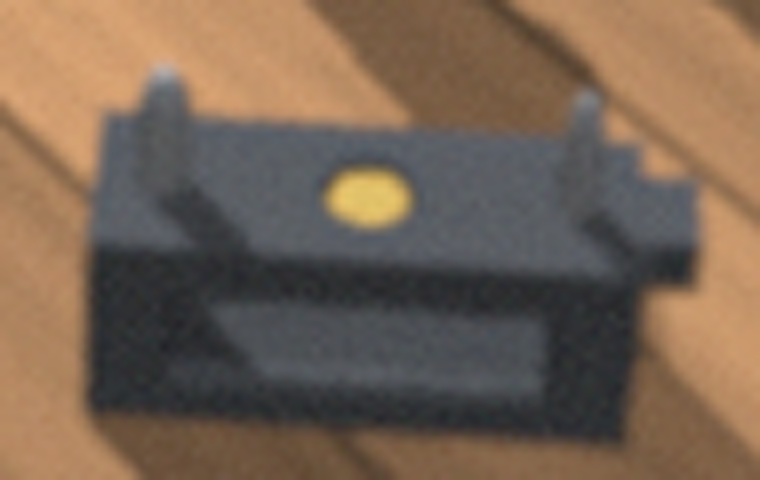

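View pics/s_rack.png

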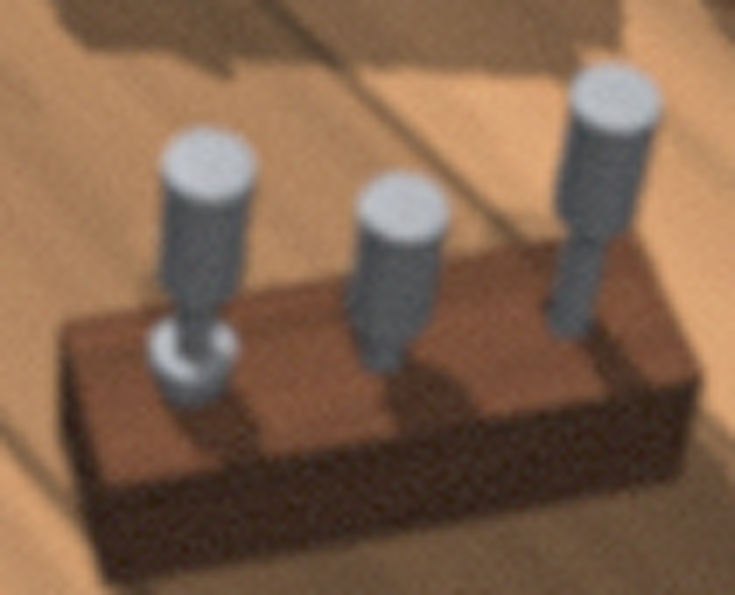

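```bash
cat > h.py <<'E'
import numpy as np,cv2
from scipy.optimize import least_squares
from scipy.spatial.transform import Rotation as R
CAM={'side':(np.array([[450.30014294,0,272.48780829],[0,450.30014294,210.45572234],[0,0,1]]),np.array([-0.14582826,0,0,0,0]),
 np.array([[.8262,.348,-.443,101.2466],[-.5633,.5171,-.6444,-622.9234],[.0049,.782,.6233,750.0266],[0,0,0,1]])),
'top':(np.array([[448.29707134,0,287.56795063],[0,448.29707134,207.05203711],[0,0,1]]),np.array([-0.11938819,0,0,0,0]),
 np.array([[.0207,.9762,-.2159,336.7578],[-.9998,.0216,.0016,55.3616],[.0062,.2158,.9764,1200.993],[0,0,0,1]]))}
def proj(c,P):
    K,D,T=CAM[c]; P=np.atleast_2d(P).astype(float)
    X=(P-T[:3,3])@np.linalg.inv(T[:3,:3]).T
    X=X*[1,-1,-1]
    return cv2.projectPoints(X.reshape(-1,1,3),np.zeros(3),np.zeros(3),K,D)[0].reshape(-1,2)
def unc(p,k,ox,oy): p=np.atleast_2d(p).astype(float); return (p+.5)/k-.5+[ox,oy]
def tri(d): # d cam->pixel
    f=lambda P:np.concatenate([proj(c,P)[0]-np.ravel(p) for c,p in d.items()])
    r=least_squares(f,[600,0,50]); return r.x,r.fun
def fit(obs,x0,rob=True): # obs: cam->(model pts, px). params x,y,z,yaw
    def f(q):
        Rm=R.from_euler('z',q[3]).as_matrix()
        return np.concatenate([(proj(c,np.array(m)@Rm.T+q[:3])-p).ravel() for c,(m,p) in obs.items()])
    r=least_squares(f,x0,loss='soft_l1',x_scale=[10,10,10,.1]); return r.x,f(r.x)
E
cat > m1.py <<'E'
from h import *
pt=[((60,0,16),(187,184)),((-60,0,16),(290,425)),((0,0,52),(227,288)),((96,15,16),(131,133)),((96,-15,16),(187,104)),((80,30,16),(112,173)),((80,-30,16),(237,122)),((-80,30,16),(250,489)),((-80,-30,16),(372,437))]
ps=[((0,0,52),(260,146)),((60,0,16),(361,143)),((-60,0,16),(162,328)),((96,15,16),(388,78)),((96,-15,16),(457,105)),((-80,30,16),(55,330)),((-80,-30,16),(208,393)),((80,-30,16),(467,150)),((-22,15,52),(188,165)),((-22,-15,52),(265,193)),((22,-15,52),(335,137)),((22,15,52),(262,98))]
ft=[((0,0,-2),(303,297)),((96,15,0),(455,58)),((96,-15,0),(520,115)),((80,30,0),(390,65)),((80,-30,0),(525,180)),((-80,30,0),(82,420)),((-80,-30,0),(208,542)),((60,0,40),(428,125)),((-60,0,40),(185,403))]
fs=[((0,0,-2),(370,198)),((60,0,40),(588,93)),((-60,0,40),(165,68)),((-80,30,0),(108,115)),((-80,-30,0),(95,245)),((80,-30,0),(640,278)),((96,15,0),(697,183)),((96,-15,0),(697,247)),((80,30,0),(638,148))]
def mk(l,k,ox,oy): return np.array([a for a,_ in l],float),unc([b for _,b in l],k,ox,oy)
for n,t,s,x0 in (("plate",mk(pt,6,180,170),mk(ps,8,200,170),[550,200,0,.4]),("fix",mk(ft,8,280,160),mk(fs,8,265,205),[600,-20,60,-.7])):
    for o in ({'top':t,'side':s},{'top':t},{'side':s}):
        q,r=fit(o,x0); print(n,list(o),q.round(2),np.degrees(q[3]).round(2),"rms",np.sqrt((r**2).mean()).round(2),"max",abs(r).max().round(2))
for nm,a,b in (("ejector",(343,122),(613,97)),("short",(265,277),(403,207)),("collar",(233,410),(208,165))):
    x,r=tri({'top':unc(a,7,370,200),'side':unc(b,7,280,270)}); print(nm,x.round(1),r.round(2))
E
python3 m1.py
python3 -c "
from h import *
print(R.from_rotvec([-.680458,-3.066732,.00277]).as_matrix().round(4))"
```

```text
plate ['top', 'side'] [5.5993e+02 2.3475e+02 2.6300e+00 4.5000e-01] 25.74 rms 0.63 max 1.46
plate ['top'] [ 5.6019e+02  2.3725e+02 -9.0900e+00  4.5000e-01] 25.88 rms 0.32 max 0.72
plate ['side'] [ 5.6394e+02  2.3915e+02 -1.2900e+00  4.4000e-01] 25.23 rms 0.42 max 1.22
fix ['top', 'side'] [617.95 -23.8   69.52  -0.69] -39.81 rms 0.79 max 2.36
fix ['top'] [618.94 -23.87  58.8   -0.7 ] -39.91 rms 0.43 max 1.18
fix ['side'] [630.36 -12.97  56.34  -0.69] -39.68 rms 0.44 max 0.95
ejector [ 554.4 -266.8  143.2] [ 0.36 -0.59 -0.5   0.14]
short [ 504.4 -245.7  112.7] [ 0.4  -0.71 -0.58  0.15]
collar [ 453.8 -224.8  142.6] [ 0.36 -0.69 -0.56  0.14]
[[-9.062e-01  4.229e-01 -7.000e-04]
 [ 4.229e-01  9.062e-01 -1.700e-03]
 [-1.000e-04 -1.800e-03 -1.000e+00]]
```

```bash
cat > plan.py <<'E'
from h import *
import sys
from bench import robot
def plan(x,y,z,jaw):
    """grasp point target (mm), jaw axis angle deg in world"""
    s=robot.observe(); R0=R.from_rotvec(s['eef_rot']).as_matrix()
    best=None
    for a in (jaw,jaw+180):
        a=np.radians(a); ty=np.array([np.cos(a),np.sin(a),0]); tz=np.array([0,0,-1.]); tx=np.cross(ty,tz)
        R1=np.stack([tx,ty,tz],1); rv=R.from_matrix(R0.T@R1).as_rotvec(degrees=True)
        if best is None or np.linalg.norm(rv)<np.linalg.norm(best): best=rv
    sh=R0.T@(np.array([x,y,z+155.])-s['ee_pos'])
    print("t",round(s['time_s'],2),"grasp now",(s['ee_pos']+155*R0[:,2]).round(2),"yjaw",np.degrees(np.arctan2(R0[1,1],R0[0,1])).round(2),"down",R0[:,2].round(4),"F",s['force'].round(1),"open",round(s['opening'],3),"q7",s['qpos'][6].round(2))
    print("shift",sh.round(1),"turn",best.round(1))
if __name__=="__main__": plan(*map(float,sys.argv[1:5]))
E
cat > ba.py <<'E'
# refine camera extrinsics with known heights/shapes
import m1
from h import *
import h,io
O=[('plate',m1.mk(m1.pt,6,180,170),m1.mk(m1.ps,8,200,170),0),('fix',m1.mk(m1.ft,8,280,160),m1.mk(m1.fs,8,265,205),68)]
rods=[((343,122),(613,97),141),((265,277),(403,207),111),((233,410),(208,165),141)]
base={c:CAM[c][2].copy() for c in CAM}
def setc(v):
    for i,c in enumerate(('top','side')):
        T=base[c].copy(); w=v[6*i:6*i+6]; T[:3,:3]=R.from_rotvec(w[:3]/1000).as_matrix()@T[:3,:3]; T[:3,3]+=w[3:]
        h.CAM[c]=(CAM[c][0],CAM[c][1],T)
def f(v):
    setc(v); r=list(v[:12]/2)
    for i,(n,t,s,z) in enumerate(O):
        q=v[12+3*i:15+3*i]; Rm=R.from_euler('z',q[2]).as_matrix()
        for c,(m,p) in (('top',t),('side',s)): r+=list(((proj(c,m@Rm.T+[q[0],q[1],z])-p)/.4).ravel())
    for i,(a,b,z) in enumerate(rods):
        P=[*v[18+2*i:20+2*i],z]
        r+=list(((proj('top',P)-unc(a,7,370,200))/.25).ravel())+list(((proj('side',P)-unc(b,7,280,270))/.25).ravel())
    return np.array(r)
v0=np.r_[np.zeros(12),560,235,.45,618,-24,-.695,554,-267,504,-246,454,-225]
s=least_squares(f,v0,loss='soft_l1',x_scale='jac')
print(s.x.round(2)); print("plate yaw",np.degrees(s.x[14]),"fix",np.degrees(s.x[17]))
np.save('ba.npy',s.x)
E
python3 ba.py | tail -6; python3 plan.py 560 235 120 115.7
```

```text
collar [ 453.8 -224.8  142.6] [ 0.36 -0.69 -0.56  0.14]
[ 7.5000e-01 -2.2200e+00 -3.9000e-01  5.4000e-01  2.1000e-01  2.2500e+00
 -5.5000e-01 -5.0000e-02  7.4000e-01 -5.4000e-01 -2.1000e-01  5.9000e-01
  5.6216e+02  2.3753e+02  4.5000e-01  6.2033e+02 -2.2450e+01 -7.0000e-01
  5.5653e+02 -2.6592e+02  5.0612e+02 -2.4496e+02  4.5523e+02 -2.2400e+02]
plate yaw 25.648953657395722 fix -39.92029426580275
t 0.1 grasp now [274.76 588.47 248.87] yjaw 64.98 down [-6.0e-04 -1.5e-03 -1.0e+00] F [-0.3  0.1  0.1] open 1.003 q7 -0.07
shift [-408.  -199.7  129.2] turn [ -0.1  -0.  -50.7]
```

```bash
python3 -m inch '[[-60,-28,0,0,0,-6,0],[-120,-58,0,0,0,-14,0],[-170,-82,0,0,0,-22,0],[-220,-106,0,0,0,-30,0],[-270,-130,0,0,0,-38,0],[-320,-155,0,0,0,-46,0],[-370,-180,30,0,0,-50.7,0],[-411,-198,80,0,0,-50.7,0],[-411,-198,129,0,0,-50.7,0],[-411,-198,129,0,0,-50.7,0]]' 40; python3 plan.py 562 237.5 120 115.65
python3 - <<'E'
from bench import robot
import cv2
for n in("side","top"):
    d=robot.snapshot(n); im=d["color"][:,:,::-1].copy(); cv2.imwrite(f"pics/{n}1.png",im)
    x,y=((170,100) if n=="side" else (160,150))
    cv2.imwrite(f"pics/{n}1c.png",cv2.resize(im[y:y+110,x:x+130],None,fx=6,fy=5.4 and 6,interpolation=cv2.INTER_CUBIC)[:600])
E
```

```text
time_s: 1.35
ee_pos: [561.7, 233.8, 271.2]
eef_rot: [0.694, -3.054, 0.005]
force: [-0.0, 0.3, 0.3]
opening: 1.001
t 1.35 grasp now [560.26 232.93 116.23] yjaw 115.62 down [-0.009  -0.0055 -0.9999] F [-0.   0.3  0.3] open 1.001 q7 1.49
shift [-1.9  3.2 -3.8] turn [-0.1 -0.6 -0. ]
```

```bash
python3 plan.py 562 237.5 120 115.65
```

```text
t 1.45 grasp now [563.29 236.11 121.23] yjaw 115.74 down [-5.e-04 -8.e-04 -1.e+00] F [1.2 0.4 0.2] open 1.001 q7 1.49
shift [0.7 1.7 1.2] turn [-0.  -0.   0.1]
```

View pics/side1c.png

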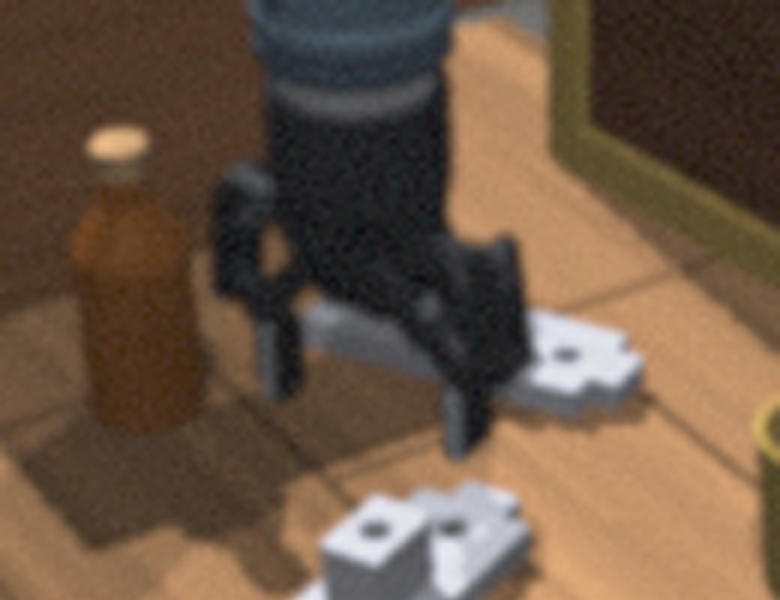

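View pics/top1c.png

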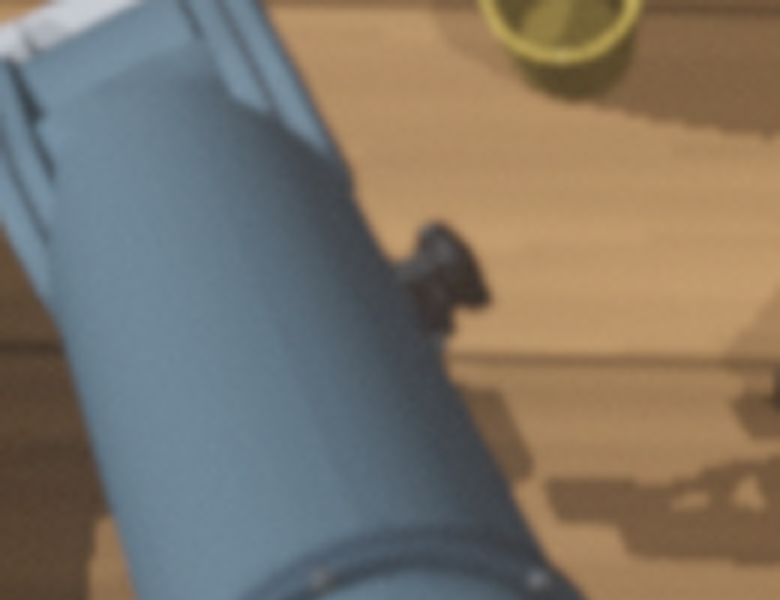

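```bash
cat > ck.py <<'E'
from h import *
import h
v=np.load('ba.npy')
raw={c:CAM[c] for c in CAM}
BA={}
for i,c in enumerate(('top','side')):
    T=raw[c][2].copy(); w=v[6*i:6*i+6]; T[:3,:3]=R.from_rotvec(w[:3]/1000).as_matrix()@T[:3,:3]; T[:3,3]+=w[3:]; BA[c]=(raw[c][0],raw[c][1],T)
E
python3 - <<'E'
from ck import *
P=[563.3,236.1,116]
print(proj('side',P)); h.CAM.update(BA); print(proj('side',P))
print(unc((371,427),6,170,100))
a=np.radians(115.7);d=np.array([np.cos(a),np.sin(a),0])
for s in(42.5,-42.5,57,-57): print(s,(proj('side',np.array(P)+s*d)-[170,100])*6)
E
```

```text
[[231.51490737 167.91790166]]
[[231.86013912 167.78384199]]
[[231.41666667 170.75      ]]
42.5 [[290.31433145 379.75593324]]
-42.5 [[454.6127622  434.57303056]]
57 [[263.31871473 370.76965055]]
-57 [[483.6888405  444.29628436]]
```

```bash
python3 -m inch '[[0,1.5,30,0,0,0,0],[0,1.5,60,0,0,0,0],[0,1.5,78,0,0,0,0],[0,1.5,81,0,0,0,0],[0,1.5,81,0,0,0,120],[0,1.5,81,0,0,0,255],[0,1.5,81,0,0,0,255],[0,1.5,81,0,0,0,255],[0,1.5,81,0,0,0,255],[0,1.5,81,0,0,0,255]]' 80; python3 plan.py 562 237.5 40 115.65
```

```text
time_s: 2.7
ee_pos: [563.1, 237.8, 196.2]
eef_rot: [-0.7, 3.062, -0.0]
force: [-1.1, 0.1, 6.9]
opening: 0.34
t 2.7 grasp now [563.29 237.8   41.24] yjaw 115.74 down [ 9.e-04 -0.e+00 -1.e+00] F [-1.1  0.1  6.9] open 0.34 q7 1.48
shift [1.2 0.2 1.2] turn [-0.   0.   0.1]
```

```bash
python3 -m inch '[[0,0,-8,0,0,0,255],[0,0,-25,0,0,0,255],[0,0,-55,0,0,0,255],[0,0,-90,0,0,0,255],[0,0,-120,0,0,0,255],[0,0,-140,0,0,0,255],[0,0,-140,0,0,0,255],[0,0,-140,0,0,0,255]]'; python3 - <<'E'
from bench import robot
import cv2
d=robot.snapshot("side"); im=d["color"][:,:,::-1].copy(); cv2.imwrite("pics/side2.png",im)
cv2.imwrite("pics/side2c.png",cv2.resize(im[80:190,170:300],None,fx=6,fy=6,interpolation=cv2.INTER_CUBIC)[:600])
E
python3 plan.py 620.3 -22.5 190 50.08
```

```text
time_s: 3.7
ee_pos: [562.5, 237.5, 335.5]
eef_rot: [0.699, -3.062, 0.001]
force: [-0.1, 0.1, -5.2]
opening: 0.341
t 3.75 grasp now [562.26 237.34 180.14] yjaw 115.74 down [-0.0012 -0.001  -1.    ] F [-0.6 -0.3 -4.9] open 0.336 q7 1.5
shift [  60.8 -259.3   -9.7] turn [-0.1 -0.1 65.7]
```

View pics/side2c.png

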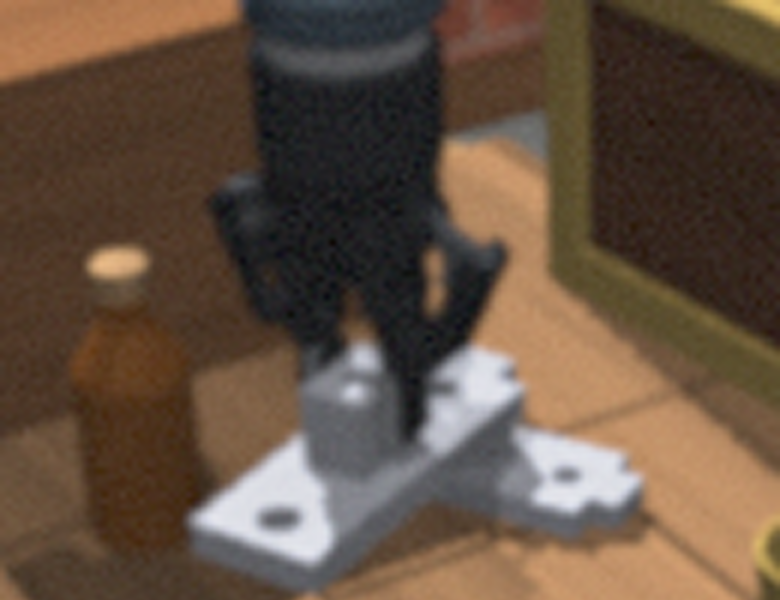

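```bash
python3 -m inch '[[8,-32,-2,0,0,8,255],[16,-65,-4,0,0,17,255],[24,-105,-7,0,0,26,255],[32,-145,-10,0,0,35,255],[40,-185,-10,0,0,44,255],[49,-222,-10,0,0,53,255],[57,-247,-10,0,0,61,255],[60.8,-259.3,-10,0,0,65.7,255],[60.8,-259.3,-10,0,0,65.7,255],[60.8,-259.3,-10,0,0,65.7,255]]'; python3 -m inch '[[0,0,0,0,0,0,255]]'; python3 - <<'E'
from bench import robot
import cv2
for n,x,y in (("side",255,120),("top",270,130)):
    d=robot.snapshot(n); im=d["color"][:,:,::-1].copy(); cv2.imwrite(f"pics/{n}3.png",im)
    cv2.imwrite(f"pics/{n}3c.png",cv2.resize(im[y:y+135,x:x+115],None,fx=6,fy=6,interpolation=cv2.INTER_CUBIC)[:800])
E
python3 plan.py 620.3 -22.5 190 50.08
```

```text
time_s: 5.0
ee_pos: [620.0, -21.2, 344.6]
eef_rot: [-1.068, -2.952, 0.002]
force: [0.0, -0.5, -3.8]
opening: 0.34
time_s: 5.12
ee_pos: [619.9, -20.1, 344.3]
eef_rot: [-1.065, -2.952, 0.001]
force: [-0.0, -0.3, -4.8]
opening: 0.336
t 5.22 grasp now [619.47 -20.13 189.37] yjaw 50.32 down [-3.e-03  4.e-04 -1.e+00] F [ 0.1 -0.3 -4.1] open 0.339 q7 0.96
shift [-1.8 -1.5 -0.6] turn [-0.1 -0.1  0.2]
```

View pics/side3c.png

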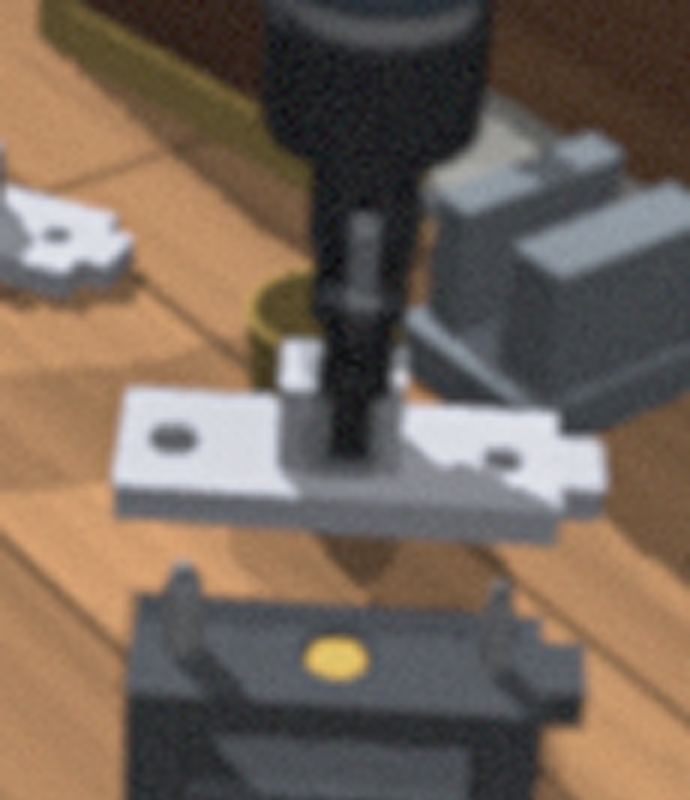

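View pics/top3c.png

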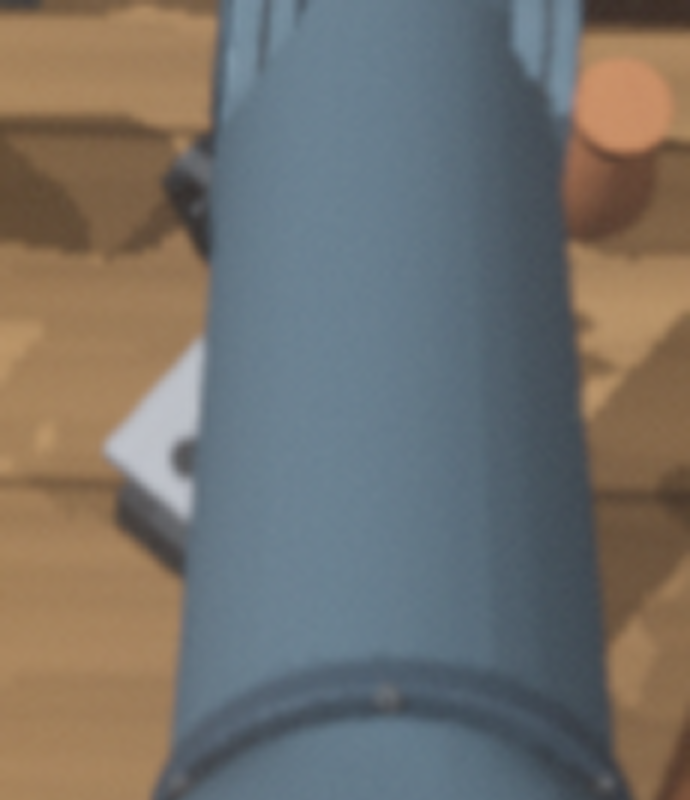

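```bash
cat > rel.py <<'E'
from ck import *
import sys
def fitz(o,z,x0):
    def f(q):
        Rm=R.from_euler('z',q[2]).as_matrix()
        return np.concatenate([(proj(c,m@Rm.T+[q[0],q[1],z])-p).ravel() for c,(m,p) in o.items()])
    r=least_squares(f,x0,loss='soft_l1',x_scale=[10,10,.1]); e=f(r.x); return r.x,np.sqrt((e**2).mean()),abs(e).max()
def mk(l,k,ox,oy): return np.array([a for a,_ in l],float),unc([b for _,b in l],k,ox,oy)
def rep(plate,fix,z,zf=68):
    for nm,C in(("raw",raw),("ba",BA)):
        h.CAM.update(C)
        p,e,m=fitz(plate,z,[620,-22,-.69]); f,e2,m2=fitz(fix,zf,[620,-22,-.69])
        d=p-f; Rf=R.from_euler('z',f[2]).as_matrix()
        print(nm,"plate",p[:2].round(1),np.degrees(p[2]).round(2),"rms",e.round(2),m.round(2),"fix",f[:2].round(1),np.degrees(f[2]).round(2),"rms",e2.round(2),m2.round(2))
        print("   plate-fix world",d[:2].round(2),"yaw",np.degrees(d[2]).round(2),"in fixture axes",(Rf.T@[d[0],d[1],0])[:2].round(2))
E
cat > r3.py <<'E'
from rel import *
k=(6,255,120)
ps=[((-60,0,16),(173,438)),((60,0,16),(502,459)),((-80,30,16),(125,388)),((-80,-30,16),(113,487)),((80,-30,16),(556,508)),((96,-15,16),(605,488)),((96,15,16),(605,440)),((80,30,16),(560,412)),((-80,-30,0),(115,516)),((80,-30,0),(556,541))]
fs=[((0,0,-2),(337,659)),((60,0,40),(500,584)),((-60,0,40),(183,567)),((-80,30,0),(137,597)),((-80,-30,0),(128,695)),((80,-30,0),(537,718)),((96,15,0),(582,648)),((96,-15,0),(582,695)),((80,30,0),(538,620))]
pt=[((-60,0,16),(183,457)),((-80,30,16),(103,448))]
P=mk(ps,*k);F=mk(fs,*k)
rep({'side':P},{'side':F},148.1)
import m1
rep({'side':P,'top':mk(pt,6,270,130)},{'side':F,'top':m1.mk(m1.ft,8,280,160)},148.1)
E
python3 r3.py | grep -v -e '^plate' -e '^fix' -e '^ej'
```

```text
raw plate [620.2 -16.8] -39.52 rms 0.46 0.9 fix [620.2 -23.4] -39.22 rms 0.5 1.4
   plate-fix world [0.03 6.65] yaw -0.3 in fixture axes [-4.18  5.16]
ba plate [619.5 -16.7] -39.45 rms 0.47 0.89 fix [619.5 -23.4] -39.16 rms 0.5 1.39
   plate-fix world [0.03 6.73] yaw -0.3 in fixture axes [-4.22  5.24]
short [ 506.2 -244.9  110.7] [ 0.01 -0.02 -0.02  0.01]
collar [ 455.3 -224.   140.8] [-0.01  0.02  0.01 -0.  ]
raw plate [619.5 -17. ] -39.06 rms 0.68 1.44 fix [618.2 -23.5] -39.7 rms 0.69 1.79
   plate-fix world [1.26 6.51] yaw 0.64 in fixture axes [-3.18  5.81]
ba plate [619.5 -16.5] -39.5 rms 0.52 1.34 fix [620.  -22.8] -39.65 rms 0.49 1.26
   plate-fix world [-0.44  6.27] yaw 0.15 in fixture axes [-4.34  4.54]
```

```bash
python3 plan.py 620.3 -24.6 159 50.15
```

```text
t 5.22 grasp now [619.47 -20.13 189.37] yjaw 50.32 down [-3.e-03  4.e-04 -1.e+00] F [ 0.1 -0.3 -4.1] open 0.339 q7 0.96
shift [-3.2 -3.1 30.4] turn [-0.1 -0.1  0.2]
```

```bash
python3 -m inch '[[-2,-2,10,0,-0.1,0.2,255],[-3.2,-3.1,20,0,-0.1,0.2,255],[-3.2,-3.1,28,0,-0.1,0.2,255],[-3.2,-3.1,30.4,0,-0.1,0.2,255],[-3.2,-3.1,30.4,0,-0.1,0.2,255],[-3.2,-3.1,30.4,0,-0.1,0.2,255]]'; python3 plan.py 620.3 -24.6 159 50.15; python3 - <<'E'
from bench import robot
import cv2
d=robot.snapshot("side"); im=d["color"][:,:,::-1].copy(); cv2.imwrite(f"pics/side4.png",im)
cv2.imwrite(f"pics/side4c.png",cv2.resize(im[175:270,265:363],None,fx=8,fy=8,interpolation=cv2.INTER_CUBIC)[:600])
E
```

```text
time_s: 5.98
ee_pos: [620.5, -24.6, 314.3]
eef_rot: [-1.071, -2.953, 0.002]
force: [-1.1, -0.6, -4.2]
opening: 0.339
t 5.97 grasp now [620.38 -24.68 159.32] yjaw 50.12 down [-1.e-03 -7.e-04 -1.e+00] F [-1.1 -0.6 -4.2] open 0.339 q7 0.97
shift [ 0.2 -0.2  0.3] turn [-0.1 -0.  -0. ]
```

View pics/side4c.png

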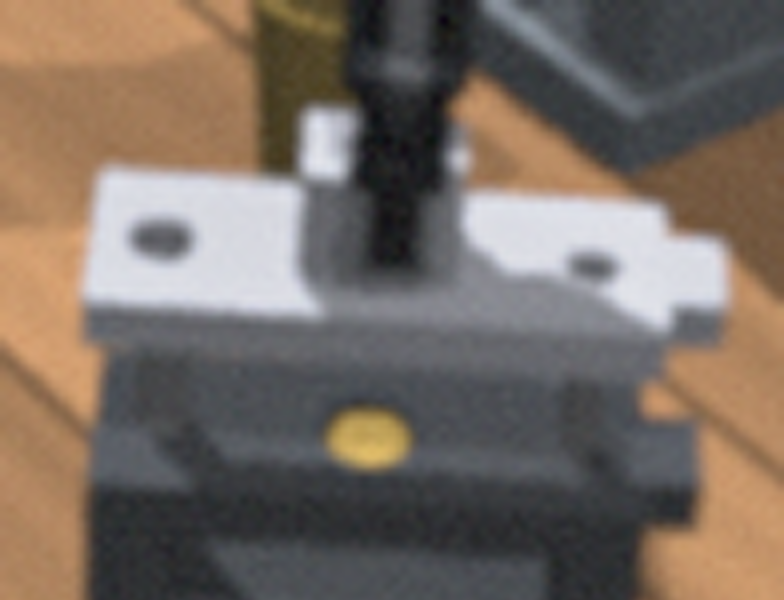

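```bash
cat > r4.py <<'E'
from rel import *
import m1
k=(8,265,175)
ps=[((-60,0,16),(161,240)),((60,0,16),(594,267)),((-80,30,16),(100,168)),((-80,-30,16),(85,305)),((80,-30,16),(665,333)),((96,15,16),(729,240)),((96,-15,16),(724,306)),((80,30,16),(668,203)),((-80,-30,0),(90,340)),((80,-30,0),(660,378))]
P=mk(ps,*k)
fa=m1.mk(m1.fs,8,265,205); fb=mk([((0,0,-2),(369,438)),((96,15,0),(697,423)),((96,-15,0),(697,487)),((80,-30,0),(640,518)),((-80,-30,0),(93,485))],*k)
F=(np.vstack([fa[0],fb[0]]),np.vstack([fa[1],fb[1]]))
for z in(116.5,118.1,119.5):
    print(z);rep({'side':P},{'side':F},z)
E
python3 r4.py | grep -v -e '^plate' -e '^fix' -e '^ej' -e ^sh -e ^col
```

```text
116.5
raw plate [622.5 -20.1] -39.72 rms 0.49 1.01 fix [621.  -22.8] -39.64 rms 0.57 1.45
   plate-fix world [1.49 2.76] yaw -0.08 in fixture axes [-0.61  3.08]
ba plate [621.8 -20. ] -39.65 rms 0.49 1.03 fix [620.3 -22.8] -39.58 rms 0.56 1.43
   plate-fix world [1.5  2.82] yaw -0.07 in fixture axes [-0.64  3.13]
118.1
raw plate [621.2 -21.6] -39.72 rms 0.49 0.92 fix [621.  -22.8] -39.64 rms 0.57 1.45
   plate-fix world [0.15 1.26] yaw -0.08 in fixture axes [-0.69  1.07]
ba plate [620.5 -21.5] -39.66 rms 0.49 0.93 fix [620.3 -22.8] -39.58 rms 0.56 1.43
   plate-fix world [0.15 1.32] yaw -0.08 in fixture axes [-0.73  1.12]
119.5
raw plate [620.  -22.9] -39.73 rms 0.51 1.02 fix [621.  -22.8] -39.64 rms 0.57 1.45
   plate-fix world [-1.03 -0.05] yaw -0.09 in fixture axes [-0.76 -0.69]
ba plate [619.3 -22.8] -39.66 rms 0.5 1.0 fix [620.3 -22.8] -39.58 rms 0.56 1.43
   plate-fix world [-1.02  0.01] yaw -0.08 in fixture axes [-0.8  -0.64]
```

```bash
python3 - <<'E'
from bench import robot
import cv2
d=robot.snapshot("top"); im=d["color"][:,:,::-1].copy(); cv2.imwrite(f"pics/top4.png",im)
cv2.imwrite(f"pics/top4c.png",cv2.resize(im[160:235,280:355],None,fx=8,fy=8,interpolation=cv2.INTER_CUBIC)[:600])
E
```

```text
(no output)
```

View pics/top4c.png

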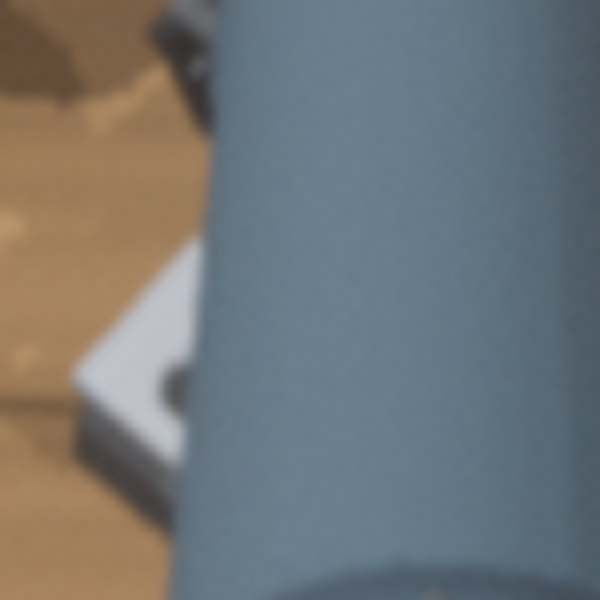

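```bash
cat > r5.py <<'E'
from rel import *
import m1
F={'top':m1.mk(m1.ft,8,280,160)}
for nm,C in(("raw",raw),("ba",BA)):
  h.CAM.update(C)
  f,e,m=fitz(F,68,[620,-22,-.69]); print(nm,f.round(2),e,m)
  Rf=R.from_euler('z',-.6935).as_matrix()
  pc=f.copy()
  for zt in (134.1,135.6):
    # corner & edge: invert
    def P(px):
        p=unc(px,8,280,160)[0]
        r=least_squares(lambda q:proj('top',[q[0],q[1],zt])[0]-p,[600,0]); return (Rf.T@np.r_[r.x-f[:2],0])[:2]
    for lab,px in (("corner(-80,30)",(75,380)),("edge y=30",(195,242)),("edge y=30 b",(135,311)),("edge x=-80",(182,463)),("hole -60,0",(183,391))):
        print(zt,lab,P(px).round(2))
  def Q(px):
        p=unc(px,8,280,160)[0]
        r=least_squares(lambda q:proj('top',[q[0],q[1],68])[0]-p,[600,0]); return (Rf.T@np.r_[r.x-f[:2],0])[:2]
  print("fix corner",Q((82,420)),"edge y30",Q((390,65)),Q((236,242)))
E
python3 r5.py | grep -v -e '^plate' -e '^fix \[' -e '^ej' -e ^sh -e ^col
```

```text
raw [616.52 -23.05  -0.7 ] 0.4730100959001252 1.4981379521289
134.1 corner(-80,30) [-80.56  28.39]
134.1 edge y=30 [-23.5   28.98]
134.1 edge y=30 b [-52.16  28.68]
134.1 edge x=-80 [-78.76 -12.98]
134.1 hole -60,0 [-61.57   1.31]
135.6 corner(-80,30) [-80.82  28.18]
135.6 edge y=30 [-23.84  28.77]
135.6 edge y=30 b [-52.46  28.47]
135.6 edge x=-80 [-79.02 -13.13]
135.6 hole -60,0 [-61.86   1.14]
fix corner [-77.62991908  27.12852305] edge y30 [79.93294812 28.68604893] [ 0.27554782 28.01326448]
ba [620.28 -22.37  -0.7 ] 0.4490919739801882 1.3932323928419237
134.1 corner(-80,30) [-80.88  28.41]
134.1 edge y=30 [-23.65  28.99]
134.1 edge y=30 b [-52.4  28.7]
134.1 edge x=-80 [-79.1  -13.07]
134.1 hole -60,0 [-61.86   1.25]
135.6 corner(-80,30) [-81.14  28.2 ]
135.6 edge y=30 [-24.    28.78]
135.6 edge y=30 b [-52.7   28.49]
135.6 edge x=-80 [-79.37 -13.22]
135.6 hole -60,0 [-62.15   1.08]
fix corner [-77.88968506  27.25349422] edge y30 [80.11970481 28.77849404] [ 0.22980036 28.12240753]
```

```bash
python3 -m inch '[[-0.6,-0.6,4,0,0,0,255],[-0.6,-0.6,8,0,0,0,255],[-0.6,-0.6,12,0,0,0,255],[-0.6,-0.6,14,0,0,0,255],[-0.6,-0.6,14,0,0,0,255]]'; python3 plan.py 620.4 -25.5 145 50.15;  python3 -m inch '[[0,0,2,0,0,0,255],[0,0,4,0,0,0,255],[0,0,5,0,0,0,255],[0,0,5,0,0,0,255]]'; python3 plan.py 620.4 -25.5 145 50.15; python3 - <<'E'
from bench import robot
import cv2
d=robot.snapshot("side"); im=d["color"][:,:,::-1].copy(); cv2.imwrite(f"pics/side5.png",im)
cv2.imwrite(f"pics/side5c.png",cv2.resize(im[185:260,265:363],None,fx=8,fy=8,interpolation=cv2.INTER_CUBIC)[:600])
E
```

```text
time_s: 6.7
ee_pos: [620.5, -25.5, 300.1]
eef_rot: [-1.071, -2.952, 0.002]
force: [0.8, -0.2, -3.8]
opening: 0.336
t 6.7 grasp now [620.24 -25.59 145.08] yjaw 50.12 down [-1.4e-03 -7.0e-04 -1.0e+00] F [ 0.8 -0.2 -3.8] open 0.336 q7 0.98
shift [ 0.  -0.1  0.1] turn [-0.1 -0.  -0. ]
time_s: 7.2
ee_pos: [620.4, -25.4, 295.0]
eef_rot: [-1.071, -2.952, 0.002]
force: [-0.3, 0.1, -4.4]
opening: 0.341
t 7.2 grasp now [620.17 -25.55 139.99] yjaw 50.12 down [-1.6e-03 -7.0e-04 -1.0e+00] F [-0.3  0.1 -4.4] open 0.341 q7 0.98
shift [-0.  -0.1 -5. ] turn [-0.1 -0.  -0. ]
```

View pics/side5c.png

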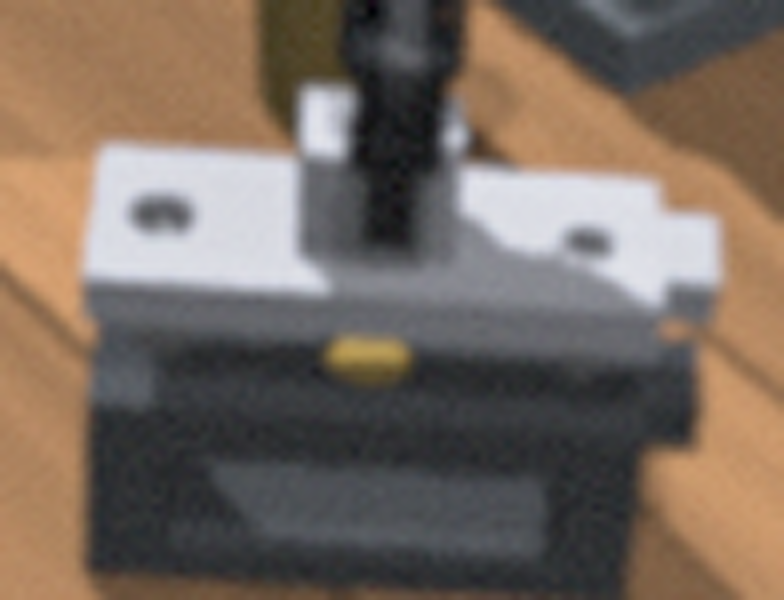

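```bash
python3 -m inch '[[0,0,1.5,0,0,0,255],[0,0,3,0,0,0,255],[0,0,3,0,0,0,255]]';python3 -m inch '[[0,0,1.5,0,0,0,255],[0,0,3,0,0,0,255],[0,0,3,0,0,0,255]]'; python3 plan.py 620.4 -25.5 145 50.15
```

```text
time_s: 7.62
ee_pos: [620.5, -25.3, 292.0]
eef_rot: [-1.071, -2.952, 0.002]
force: [-0.1, 0.3, -4.5]
opening: 0.34
time_s: 8.0
ee_pos: [620.6, -25.2, 288.9]
eef_rot: [-1.071, -2.953, 0.001]
force: [0.6, 1.1, -5.0]
opening: 0.337
t 8.0 grasp now [620.44 -25.27 133.89] yjaw 50.14 down [-1.1e-03 -5.0e-04 -1.0e+00] F [ 0.6  1.1 -5. ] open 0.337 q7 0.98
shift [ -0.   -0.4 -11.1] turn [-0.1 -0.  -0. ]
```

```bash
python3 -m inch '[[0,0.2,2,0,0,0,255],[0,0.2,4,0,0,0,255],[0,0.2,6,0,0,0,255],[0,0.2,6,0,0,0,255]]';python3 -m inch '[[0,0,2,0,0,0,255],[0,0,4,0,0,0,255],[0,0,6,0,0,0,255],[0,0,6,0,0,0,255]]'; python3 plan.py 620.4 -25.5 145 50.15
```

```text
time_s: 8.5
ee_pos: [620.7, -25.1, 282.7]
eef_rot: [-1.071, -2.953, 0.002]
force: [0.7, 0.5, -5.6]
opening: 0.337
time_s: 9.0
ee_pos: [620.7, -25.1, 276.4]
eef_rot: [-1.07, -2.953, 0.002]
force: [2.2, 1.0, -4.9]
opening: 0.337
t 9.0 grasp now [620.55 -25.19 121.44] yjaw 50.14 down [-1.2e-03 -7.0e-04 -1.0e+00] F [ 2.2  1.  -4.9] open 0.337 q7 0.98
shift [  0.   -0.6 -23.6] turn [-0.1 -0.  -0. ]
```

```bash
python3 -m inch '[[0,0.3,2,0,0,0,255],[0,0.3,4,0,0,0,255],[0,0.3,6,0,0,0,255],[0,0.3,8,0,0,0,255],[0,0.3,8,0,0,0,255]]';python3 -m inch '[[0,0,1,0,0,0,255],[0,0,2,0,0,0,255],[0,0,3,0,0,0,255],[0,0,3,0,0,0,255]]'; python3 plan.py 620.4 -25.5 145 50.15
```

```text
time_s: 9.62
ee_pos: [620.9, -24.9, 268.3]
eef_rot: [-1.07, -2.952, 0.002]
force: [0.6, -0.6, -5.2]
opening: 0.335
time_s: 10.12
ee_pos: [620.9, -24.9, 265.2]
eef_rot: [-1.07, -2.952, 0.002]
force: [0.5, -0.7, -4.4]
opening: 0.336
t 10.12 grasp now [620.66 -25.04 110.18] yjaw 50.14 down [-1.4e-03 -8.0e-04 -1.0e+00] F [ 0.5 -0.7 -4.4] open 0.336 q7 0.98
shift [  0.   -0.8 -34.8] turn [-0.1 -0.  -0. ]
```

```bash
python3 -m inch '[[0,0,0.5,0,0,0,255],[0,0,1,0,0,0,255],[0,0,1.4,0,0,0,255],[0,0,1.4,0,0,0,255]]'; python3 plan.py 620.4 -25.5 145 50.15
```

```text
time_s: 10.62
ee_pos: [620.9, -25.0, 264.2]
eef_rot: [-1.071, -2.952, 0.002]
force: [-3.8, -0.0, 3.0]
opening: 0.339
t 10.62 grasp now [620.65 -25.06 109.24] yjaw 50.14 down [-1.4e-03 -7.0e-04 -1.0e+00] F [-3.8 -0.   3. ] open 0.339 q7 0.99
shift [  0.   -0.8 -35.8] turn [-0.1 -0.  -0. ]
```

```bash
python3 -m inch '[[0,0,0,0,0,0,140],[0,0,0,0,0,0,60],[0,0,0,0,0,0,0],[0,0,0,0,0,0,0],[0,0,0,0,0,0,0],[0,0,-10,0,0,0,0],[0,0,-40,0,0,0,0],[0,0,-80,0,0,0,0],[0,0,-120,0,0,0,0],[0,0,-120,0,0,0,0]]'; python3 -m inch '[[0,0,0,0,0,0,0]]'; python3 plan.py 556.5 -266 225 50; python3 - <<'E'
from bench import robot
import cv2
d=robot.snapshot("side"); im=d["color"][:,:,::-1].copy(); cv2.imwrite(f"pics/side6.png",im)
cv2.imwrite(f"pics/side6c.png",cv2.resize(im[185:260,265:363],None,fx=8,fy=8,interpolation=cv2.INTER_CUBIC)[:600])
E
```

```text
time_s: 11.88
ee_pos: [622.3, -25.2, 388.6]
eef_rot: [1.069, 2.948, 0.003]
force: [-0.2, 0.1, -0.1]
opening: 0.997
time_s: 12.0
ee_pos: [621.9, -25.1, 388.4]
eef_rot: [1.069, 2.948, 0.002]
force: [-0.8, 0.5, 0.1]
opening: 1.001
t 12.0 grasp now [622.72 -25.14 233.38] yjaw 50.13 down [ 5.5e-03 -3.0e-04 -1.0e+00] F [-0.8  0.5  0.1] open 1.001 q7 0.95
shift [-104.2 -226.8    8.1] turn [0.2 0.3 0.1]
```

View pics/side6c.png

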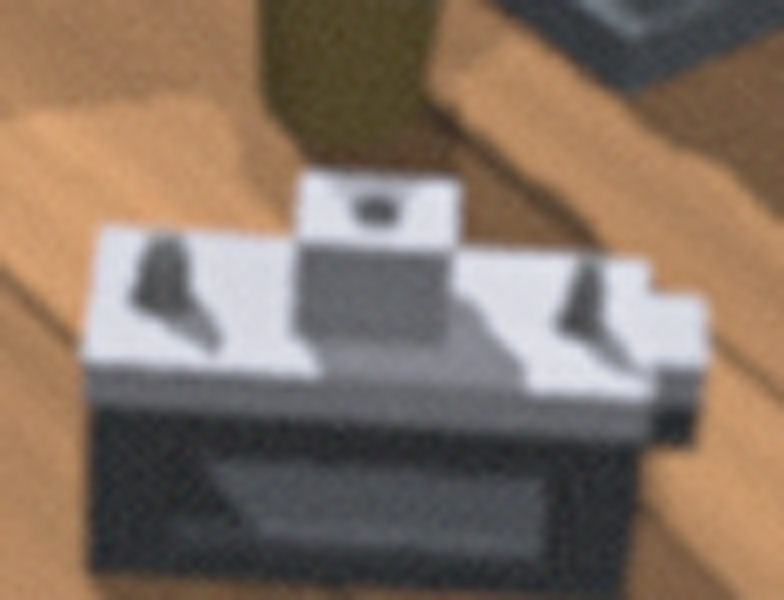

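```bash
python3 plan.py 556 -267.3 205 67.5
```

```text
t 12.05 grasp now [623.1  -25.25 233.64] yjaw 50.12 down [ 6.2e-03 -4.0e-04 -1.0e+00] F [ 1.1 -0.3  1.2] open 1.001 q7 0.95
shift [-104.3 -228.3   28.3] turn [  0.2   0.3 -17.4]
```

```bash
python3 -m inch '[[-20,-43,4,0.2,0.3,-3,0],[-43,-95,8,0.2,0.3,-8,0],[-66,-147,12,0.2,0.3,-13,0],[-87,-192,20,0.2,0.3,-17.4,0],[-99,-218,26,0.2,0.3,-17.4,0],[-104.3,-228.3,28.3,0.2,0.3,-17.4,0],[-104.3,-228.3,28.3,0.2,0.3,-17.4,0],[-104.3,-228.3,28.3,0.2,0.3,-17.4,0]]'; python3 -m inch '[[0,0,0,0,0,0,0]]'; python3 plan.py 556 -267.3 205 67.5; python3 - <<'E'
from bench import robot
import cv2
for n,x,y in (("side",280,215),("top",370,180)):
    d=robot.snapshot(n); im=d["color"][:,:,::-1].copy(); cv2.imwrite(f"pics/{n}7.png",im)
    cv2.imwrite(f"pics/{n}7c.png",cv2.resize(im[y:y+110,x:x+130],None,fx=6,fy=6,interpolation=cv2.INTER_CUBIC)[:600])
E
```

```text
time_s: 13.05
ee_pos: [556.8, -265.4, 359.9]
eef_rot: [0.609, 3.082, 0.001]
force: [-0.4, 0.5, 0.2]
opening: 1.004
time_s: 13.18
ee_pos: [557.5, -263.9, 360.1]
eef_rot: [0.605, 3.082, 0.002]
force: [0.4, 0.0, 0.1]
opening: 0.995
t 13.18 grasp now [ 557.64 -263.74  205.13] yjaw 67.79 down [ 7.e-04  1.e-03 -1.e+00] F [0.4 0.  0.1] open 0.995 q7 1.66
shift [ 0.1 -3.7  0.1] turn [0.1 0.  0.3]
```

View pics/side7c.png

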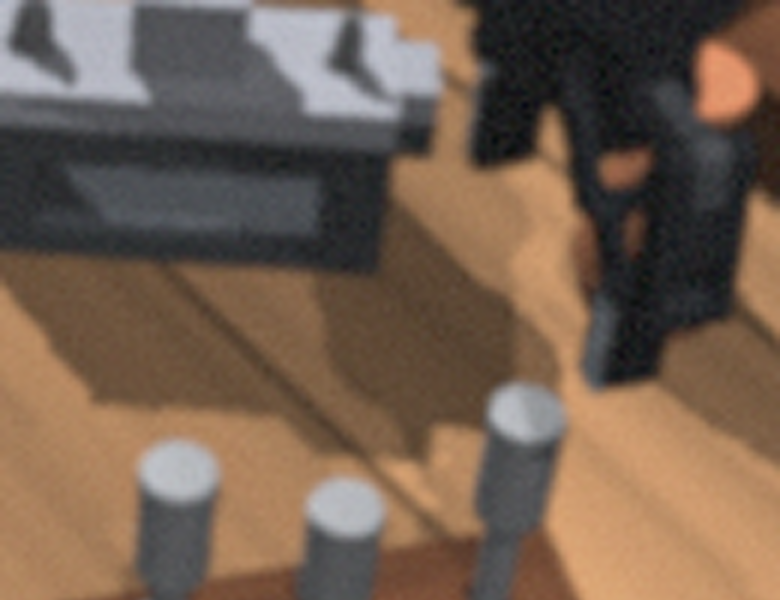

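View pics/top7c.png

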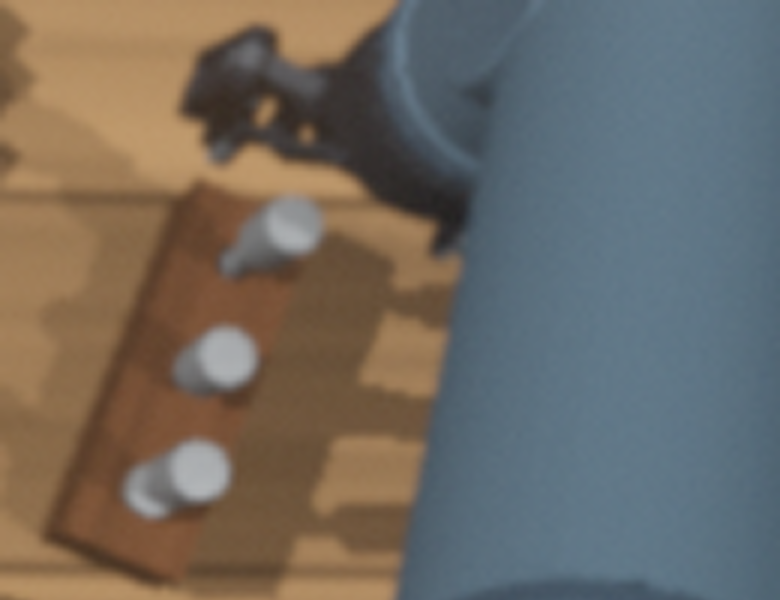

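```bash
python3 - <<'E'
from ck import *
for C in (raw,BA):
    h.CAM.update(C)
    a=np.radians(67.8);d=np.array([np.cos(a),np.sin(a),0])
    for z in(187,193): print(z,((proj('side',[557.6,-263.7,z])-[280,215])*6+2.5).round(0),((proj('top',[557.6,-263.7,z])-[370,180])*6+2.5).round(0))
    for s in(50,-50): print(s,((proj('side',np.array([557.6,-263.7,187])+s*d)-[280,215])*6+2.5).round(0),((proj('top',np.array([557.6,-263.7,187])+s*d)-[370,180])*6+2.5).round(0))
x,r=tri({'top':unc((293,226),6,370,180),'side':unc((527,413),6,280,215)}); print(x,r)
E
```

```text
187 [[544. 302.]] [[321. 191.]]
193 [[547. 287.]] [[325. 188.]]
50 [[484. 188.]] [[203. 141.]]
-50 [[609. 426.]] [[438. 241.]]
187 [[545. 301.]] [[321. 199.]]
193 [[548. 287.]] [[326. 196.]]
50 [[486. 187.]] [[203. 149.]]
-50 [[610. 426.]] [[439. 248.]]
[ 556.41566374 -266.08786321  141.32640862] [ 0.118695   -0.19316913 -0.16274562  0.04510345]
```

```bash
python3 plan.py 556.3 -267 121 67.5
```

```text
t 13.28 grasp now [ 557.58 -263.85  205.11] yjaw 67.78 down [ 7.e-04  1.e-03 -1.e+00] F [0.1 0.7 0.6] open 1.005 q7 1.66
shift [-0.  -3.3 84.1] turn [0.1 0.  0.3]
```

```bash
python3 -m inch '[[0,-2,15,0.1,0,0.3,0],[0,-3.3,40,0.1,0,0.3,0],[0,-3.3,65,0.1,0,0.3,0],[0,-3.3,80,0.1,0,0.3,0],[0,-3.3,84,0.1,0,0.3,0],[0,-3.3,84,0.1,0,0.3,0],[0,-3.3,84,0.1,0,0.3,0]]' 20; python3 plan.py 556.3 -267 121 67.5
```

```text
time_s: 14.15
ee_pos: [556.6, -267.2, 277.0]
eef_rot: [0.613, 3.079, -0.001]
force: [0.7, 0.3, 0.1]
opening: 0.999
t 14.15 grasp now [ 556.89 -267.42  122.  ] yjaw 67.48 down [ 0.0016 -0.0012 -1.    ] F [0.7 0.3 0.1] open 0.999 q7 1.68
shift [0.4 0.1 1. ] turn [-0.   0.1 -0. ]
```

```bash
python3 -m inch '[[0.4,0,1,0,0.1,0,120],[0.4,0,1,0,0.1,0,170],[0.4,0,1,0,0.1,0,200],[0.4,0,1,0,0.1,0,255],[0.4,0,1,0,0.1,0,255],[0.4,0,1,0,0.1,0,255],[0.4,0,1,0,0.1,0,255]]' 20; python3 plan.py 556.3 -267 121 67.5;python3 - <<'E'
from bench import robot
import cv2
for n,x,y in (("side",280,215),("top",370,180)):
    d=robot.snapshot(n); im=d["color"][:,:,::-1].copy(); cv2.imwrite(f"pics/{n}8.png",im)
    cv2.imwrite(f"pics/{n}8c.png",cv2.resize(im[y:y+110,x:x+130],None,fx=6,fy=6,interpolation=cv2.INTER_CUBIC)[:660])
E
```

```text
time_s: 15.02
ee_pos: [556.4, -267.0, 276.1]
eef_rot: [0.613, 3.081, -0.001]
force: [0.0, -0.5, 2.1]
opening: 0.279
t 15.03 grasp now [ 556.41 -267.11  121.12] yjaw 67.48 down [ 2.e-04 -5.e-04 -1.e+00] F [ 0.  -0.5  2.1] open 0.279 q7 1.68
shift [ 0.1 -0.   0.1] turn [-0.  0. -0.]
```

View pics/side8c.png

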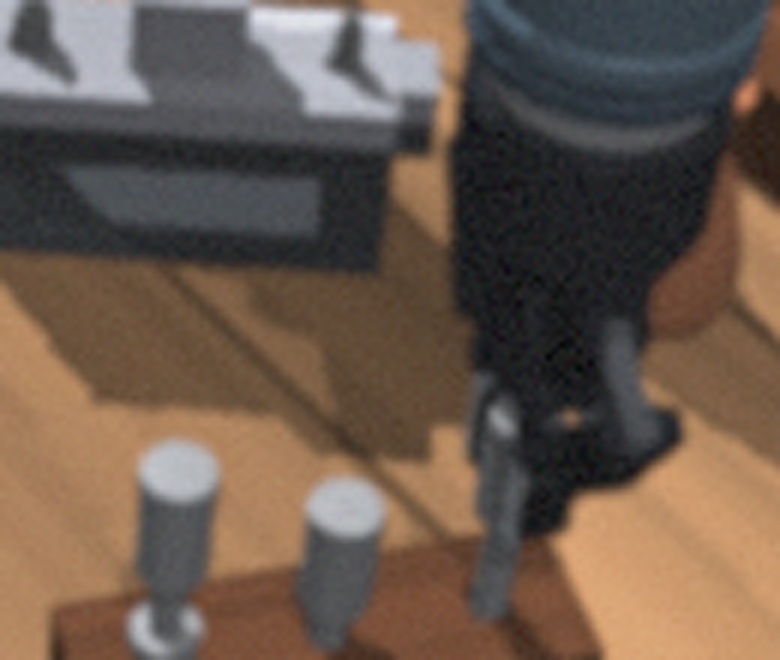

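```bash
python3 -m inch '[[0,0,0,0,0,0,255],[0,0,0,0,0,0,255],[0,0,-8,0,0,0,255],[0,0,-25,0,0,0,255],[0,0,-55,0,0,0,255],[0,0,-90,0,0,0,255],[0,0,-120,0,0,0,255],[0,0,-142,0,0,0,255],[0,0,-142,0,0,0,255],[0,0,-142,0,0,0,255]]' 120; python3 plan.py 620.5 -25 263 67.5;python3 - <<'E'
from bench import robot
import cv2
for n,x,y in (("side",310,140),("top",370,140)):
    d=robot.snapshot(n); im=d["color"][:,:,::-1].copy(); cv2.imwrite(f"pics/{n}9.png",im)
    cv2.imwrite(f"pics/{n}9c.png",cv2.resize(im[y:y+130,x:x+100],None,fx=6,fy=6,interpolation=cv2.INTER_CUBIC)[:780])
E
```

```text
time_s: 16.38
ee_pos: [555.9, -266.7, 417.4]
eef_rot: [-0.613, -3.08, 0.0]
force: [-0.8, -0.4, -2.3]
opening: 0.252
t 16.38 grasp now [ 555.76 -266.75  262.4 ] yjaw 67.48 down [-0.0011  0.     -1.    ] F [-0.8 -0.4 -2.3] open 0.252 q7 1.65
shift [ 32.9 248.   -0.7] turn [-0.  -0.1 -0. ]
```

View pics/side9c.png

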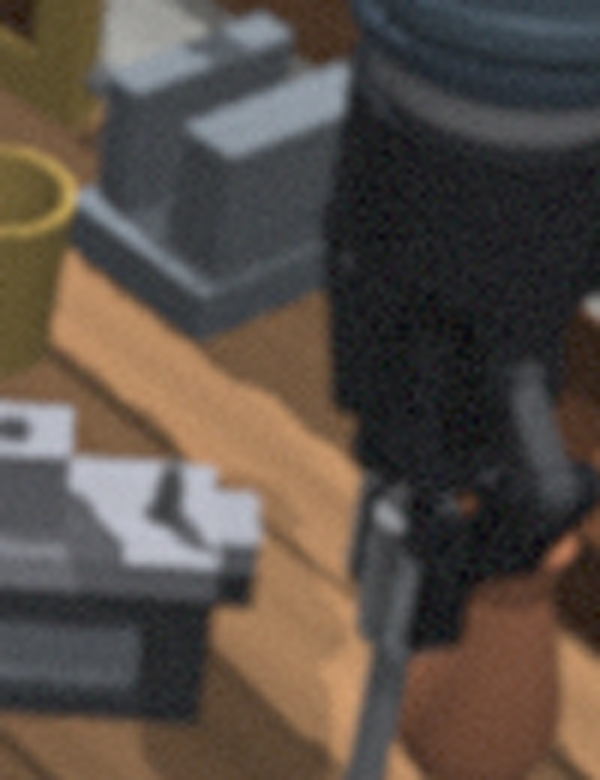

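View pics/top9c.png

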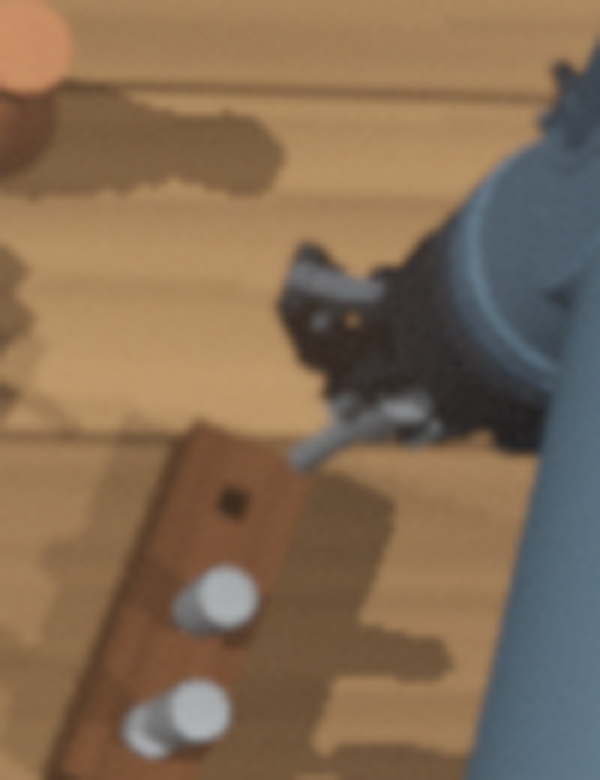

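```bash
python3 -m inch '[[4,30,-1,0,0,0,255],[9,70,-1,0,0,0,255],[15,115,-1,0,0,0,255],[21,160,-1,0,0,0,255],[27,205,-1,0,0,0,255],[31,235,-1,0,0,0,255],[33,248,-1,0,0,0,255],[33,248,-1,0,0,0,255],[33,248,-1,0,0,0,255]]'; python3 plan.py 620.5 -25 263 67.5; python3 -m inch '[[0,0,0,0,0,0,255],[0,0,0,0,0,0,255]]';python3 plan.py 620.5 -25 263 67.5;python3 - <<'E'
from bench import robot
import cv2
for n,x,y in (("side",265,145),("top",280,130)):
    d=robot.snapshot(n); im=d["color"][:,:,::-1].copy(); cv2.imwrite(f"pics/{n}10.png",im)
    cv2.imwrite(f"pics/{n}10c.png",cv2.resize(im[y:y+95,x:x+95],None,fx=8,fy=8,interpolation=cv2.INTER_CUBIC)[:780])
E
```

```text
time_s: 17.6
ee_pos: [620.1, -27.1, 417.6]
eef_rot: [-0.617, -3.078, 0.002]
force: [-1.7, -0.8, -2.1]
opening: 0.256
t 17.6 grasp now [619.7  -27.3  262.62] yjaw 67.33 down [-0.0026 -0.001  -1.    ] F [-1.7 -0.8 -2.1] open 0.256 q7 1.21
shift [ 0.5  2.1 -0.4] turn [-0.1 -0.1 -0.2]
time_s: 17.85
ee_pos: [619.9, -28.4, 417.7]
eef_rot: [-0.62, -3.078, 0.003]
force: [-0.0, 0.0, -2.2]
opening: 0.254
t 17.85 grasp now [619.5  -28.61 262.66] yjaw 67.23 down [-0.0026 -0.0015 -1.    ] F [-0.   0.  -2.2] open 0.254 q7 1.21
shift [ 0.8  3.3 -0.3] turn [-0.1 -0.1 -0.3]
```

View pics/side10c.png

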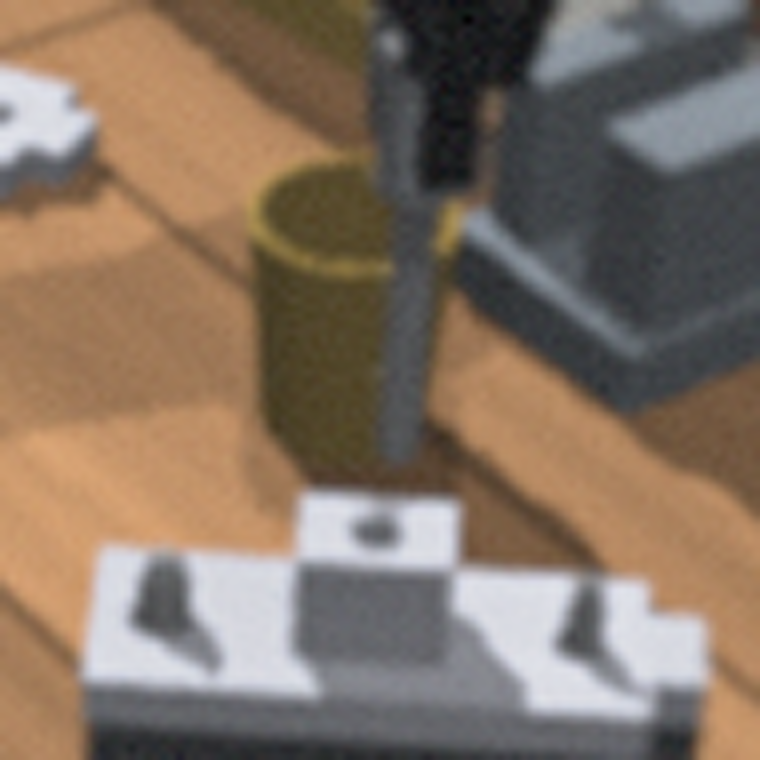

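View pics/top10c.png

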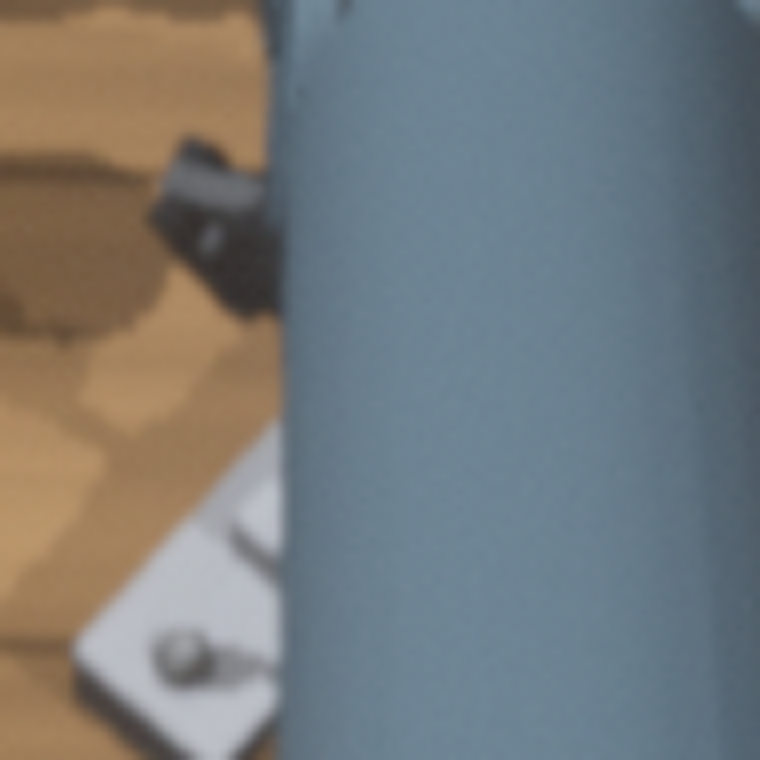

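```bash
cat > r6.py <<'E'
from rel import *
def inv(px,z,k=(8,265,145)):
    p=unc(px,*k)[0]
    return least_squares(lambda q:proj('side',[q[0],q[1],z])[0]-p,[600,0]).x
E
python3 - <<'E'
from r6 import *
for C in(raw,BA):
    h.CAM.update(C)
    H=inv((377,530),120); T=inv((398,461),149.6-0); 
    Hs=inv((405,195),149.6+88)
    print(H.round(1),T.round(1),"need move",(H-T).round(2),"shoulder",Hs.round(1))
    # expected pixel of vertical line from T
    print((proj('side',[*T,149.6])-[265,145])*8,(proj('side',[*T,149.6+88])-[265,145])*8)
E
```

```text
[621.4 -21.8] [620.5 -29.4] need move [0.84 7.56] shoulder [616.6 -28.5]
[[394.5 457.5]] [[415.33697184 188.42747404]]
[620.6 -21.7] [619.8 -29.2] need move [0.82 7.53] shoulder [615.9 -28.3]
[[394.5 457.5]] [[415.45655658 188.64189004]]
```

```bash
cat > r7.py <<'E'
from rel import *
import m1
k=(8,265,185)
ps=[((-80,30,16),(98,228)),((-80,-30,16),(83,362)),((80,-30,16),(650,400)),((96,-15,16),(707,367)),((96,15,16),(710,298)),((80,30,16),(650,262)),((-22,15,52),(300,172)),((22,15,52),(462,180)),((22,-15,52),(458,250)),((-22,-15,52),(298,245)),((0,0,52),(377,208)),((-80,-30,0),(88,402)),((80,-30,0),(645,440))]
for z in (66.5,68,69.5): print(z);rep({'side':mk(ps,*k)},{'side':m1.mk(m1.fs,8,265,205)},z)
E
python3 r7.py | grep -v -e '^plate' -e '^fix \[' -e '^ej' -e ^sh -e ^col
```

```text
66.5
raw plate [622.4 -21.5] -39.85 rms 0.37 0.81 fix [621.1 -22.9] -39.66 rms 0.58 1.41
   plate-fix world [1.24 1.39] yaw -0.19 in fixture axes [0.07 1.86]
ba plate [621.7 -21.4] -39.79 rms 0.37 0.83 fix [620.4 -22.8] -39.59 rms 0.58 1.39
   plate-fix world [1.24 1.42] yaw -0.19 in fixture axes [0.05 1.88]
68
raw plate [621.2 -22.8] -39.84 rms 0.35 0.73 fix [621.1 -22.9] -39.66 rms 0.58 1.41
   plate-fix world [0.04 0.06] yaw -0.18 in fixture axes [-0.01  0.08]
ba plate [620.5 -22.7] -39.78 rms 0.36 0.75 fix [620.4 -22.8] -39.59 rms 0.58 1.39
   plate-fix world [0.04 0.09] yaw -0.18 in fixture axes [-0.02  0.09]
69.5
raw plate [620.  -24.1] -39.83 rms 0.35 0.66 fix [621.1 -22.9] -39.66 rms 0.58 1.41
   plate-fix world [-1.15 -1.26] yaw -0.17 in fixture axes [-0.08 -1.71]
ba plate [619.3 -24.1] -39.77 rms 0.35 0.67 fix [620.4 -22.8] -39.59 rms 0.58 1.39
   plate-fix world [-1.15 -1.24] yaw -0.17 in fixture axes [-0.1  -1.69]
```

```bash
python3 plan.py 619.1 -23.5 238.5 67.5
```

```text
t 17.95 grasp now [619.63 -27.82 262.69] yjaw 67.29 down [-0.0025 -0.0011 -1.    ] F [ 0.  -0.7 -1.6] open 0.25 q7 1.21
shift [ 2.4  3.5 24.2] turn [-0.1 -0.1 -0.2]
```

```bash
python3 -m inch '[[1.2,2,6,-0.1,-0.1,-0.2,255],[2.4,3.5,14,-0.1,-0.1,-0.2,255],[2.4,3.5,21,-0.1,-0.1,-0.2,255],[2.4,3.5,24.2,-0.1,-0.1,-0.2,255],[2.4,3.5,24.2,-0.1,-0.1,-0.2,255],[2.4,3.5,24.2,-0.1,-0.1,-0.2,255],[2.4,3.5,24.2,-0.1,-0.1,-0.2,255]]'; python3 plan.py 619.1 -23.5 238.5 67.5;python3 - <<'E'
from bench import robot
import cv2
for n,x,y in (("side",285,175),):
    d=robot.snapshot(n); im=d["color"][:,:,::-1].copy(); cv2.imwrite(f"pics/{n}11.png",im)
    cv2.imwrite(f"pics/{n}11c.png",cv2.resize(im[y:y+60,x:x+60],None,fx=10,fy=10,interpolation=cv2.INTER_CUBIC)[:780])
E
```

```text
time_s: 18.82
ee_pos: [619.2, -23.6, 393.8]
eef_rot: [0.613, 3.081, -0.0]
force: [0.0, -0.3, -0.8]
opening: 0.254
t 18.82 grasp now [619.25 -23.58 238.76] yjaw 67.49 down [ 3.e-04 -1.e-04 -1.e+00] F [ 0.  -0.3 -0.8] open 0.254 q7 1.21
shift [0.1 0.  0.3] turn [-0.  0. -0.]
```

View pics/side11c.png

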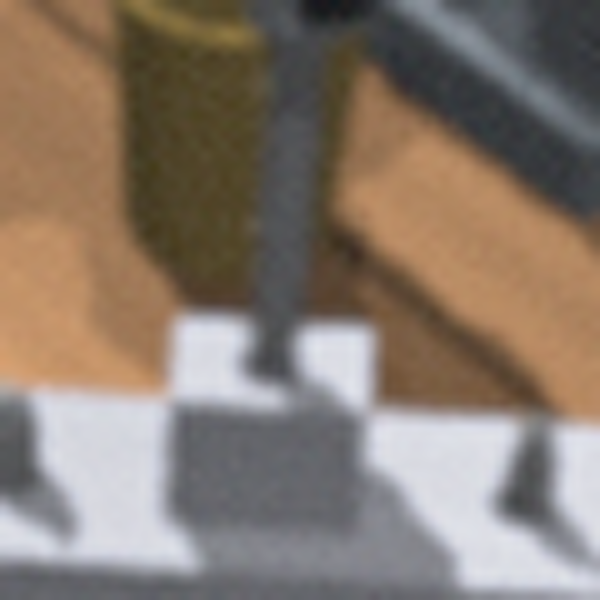

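```bash
python3 -m inch '[[0,0,2,0,0,0,255],[0,0,4,0,0,0,255],[0,0,6,0,0,0,255],[0,0,6,0,0,0,255]]'; python3 plan.py 619.1 -23.5 238.5 67.5; python3 -m inch '[[0,0,1.5,0,0,0,255],[0,0,3,0,0,0,255],[0,0,4,0,0,0,255],[0,0,4,0,0,0,255]]'; python3 plan.py 619.1 -23.5 238.5 67.5
```

```text
time_s: 19.38
ee_pos: [619.1, -23.5, 387.4]
eef_rot: [-0.613, -3.081, 0.0]
force: [-1.0, -0.1, -2.2]
opening: 0.254
t 19.38 grasp now [619.06 -23.57 232.45] yjaw 67.49 down [-3.e-04 -2.e-04 -1.e+00] F [-1.  -0.1 -2.2] open 0.254 q7 1.21
shift [ 0.   0.  -6.1] turn [-0. -0. -0.]
time_s: 19.88
ee_pos: [619.1, -23.5, 383.3]
eef_rot: [-0.613, -3.081, 0.0]
force: [-0.1, -0.0, -1.4]
opening: 0.251
t 19.88 grasp now [618.98 -23.57 228.33] yjaw 67.49 down [-5.e-04 -2.e-04 -1.e+00] F [-0.1 -0.  -1.4] open 0.251 q7 1.22
shift [ -0.    0.1 -10.2] turn [-0. -0. -0.]
```

```bash
python3 -m inch '[[0,0,2,0,0,0,255],[0,0,4,0,0,0,255],[0,0,6,0,0,0,255],[0,0,6,0,0,0,255]]'; python3 -m inch '[[0,0,2,0,0,0,255],[0,0,4,0,0,0,255],[0,0,6,0,0,0,255],[0,0,6,0,0,0,255]]'; python3 plan.py 619.1 -23.5 238.5 67.5; python3 - <<'E'
from bench import robot
import cv2
for n,x,y in (("side",265,165),):
    d=robot.snapshot(n); im=d["color"][:,:,::-1].copy(); cv2.imwrite(f"pics/{n}12.png",im)
    cv2.imwrite(f"pics/{n}12c.png",cv2.resize(im[y:y+95,x:x+95],None,fx=8,fy=8,interpolation=cv2.INTER_CUBIC)[:600])
E
```

```text
time_s: 20.38
ee_pos: [619.0, -23.5, 377.1]
eef_rot: [-0.613, -3.08, 0.001]
force: [-0.2, -0.4, -1.5]
opening: 0.252
time_s: 20.88
ee_pos: [618.9, -23.5, 370.9]
eef_rot: [-0.613, -3.08, 0.001]
force: [-0.2, -0.2, -1.9]
opening: 0.255
t 20.88 grasp now [618.68 -23.54 215.86] yjaw 67.49 down [-1.3e-03 -2.0e-04 -1.0e+00] F [-0.2 -0.2 -1.9] open 0.255 q7 1.22
shift [ -0.2   0.1 -22.6] turn [-0.  -0.1 -0. ]
```

View pics/side12c.png

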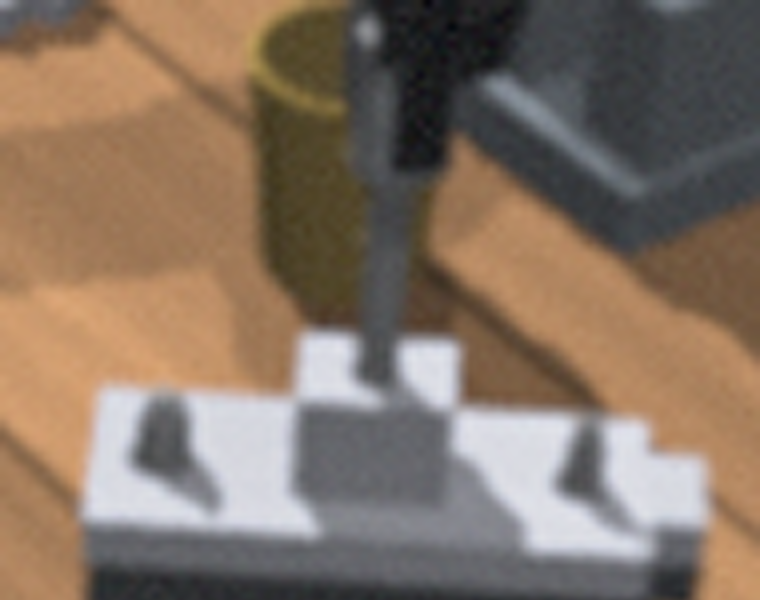

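```bash
python3 -m inch '[[-0.2,0,4,0,-0.1,0,255],[-0.2,0,8,0,-0.1,0,255],[-0.2,0,12,0,-0.1,0,255],[-0.2,0,16,0,-0.1,0,255],[-0.2,0,20,0,-0.1,0,255],[-0.2,0,24,0,-0.1,0,255],[-0.2,0,28,0,-0.1,0,255],[-0.2,0,32,0,-0.1,0,255],[-0.2,0,32,0,-0.1,0,255]]';  python3 plan.py 619.1 -23.5 145 67.5
```

```text
time_s: 22.05
ee_pos: [619.0, -23.6, 338.6]
eef_rot: [-0.613, -3.081, 0.001]
force: [-0.2, 0.7, -1.3]
opening: 0.252
t 22.05 grasp now [618.94 -23.7  183.59] yjaw 67.49 down [-2.e-04 -8.e-04 -1.e+00] F [-0.2  0.7 -1.3] open 0.252 q7 1.22
shift [-0.1  0.2 38.6] turn [-0.  0. -0.]
```

Free travel so far. Next I'll push the plug: contact should come at about 179 and the plug should drop at about 150.

```bash
python3 -m inch '[[0,0,3,0,0,0,255],[0,0,6,0,0,0,255],[0,0,9,0,0,0,255],[0,0,12,0,0,0,255],[0,0,12,0,0,0,255]]';  python3 plan.py 619.1 -23.5 145 67.5; python3 -m inch '[[0,0,3,0,0,0,255],[0,0,6,0,0,0,255],[0,0,9,0,0,0,255],[0,0,12,0,0,0,255],[0,0,12,0,0,0,255]]';  python3 plan.py 619.1 -23.5 145 67.5
```

```text
time_s: 22.68
ee_pos: [618.8, -23.8, 326.3]
eef_rot: [-0.613, -3.081, 0.002]
force: [0.7, -0.4, -0.4]
opening: 0.253
t 22.68 grasp now [618.75 -23.98 171.31] yjaw 67.48 down [-6.0e-04 -1.2e-03 -1.0e+00] F [ 0.7 -0.4 -0.4] open 0.253 q7 1.22
shift [-0.1  0.4 26.3] turn [-0.1 -0.  -0. ]
time_s: 23.3
ee_pos: [618.5, -23.9, 313.5]
eef_rot: [-0.613, -3.08, 0.003]
force: [0.4, -1.2, -1.3]
opening: 0.253
t 23.3 grasp now [618.22 -24.19 158.53] yjaw 67.48 down [-0.0018 -0.0016 -1.    ] F [ 0.4 -1.2 -1.3] open 0.253 q7 1.23
shift [-0.4  0.7 13.5] turn [-0.1 -0.1 -0. ]
```

```bash
python3 - <<'E'
from bench import robot
import cv2
for n,x,y in (("side",265,165),):
    d=robot.snapshot(n); im=d["color"][:,:,::-1].copy(); cv2.imwrite(f"pics/{n}13.png",im)
    cv2.imwrite(f"pics/{n}13c.png",cv2.resize(im[y:y+95,x:x+95],None,fx=8,fy=8,interpolation=cv2.INTER_CUBIC))
E
```

```text
(no output)
```

View pics/side13c.png

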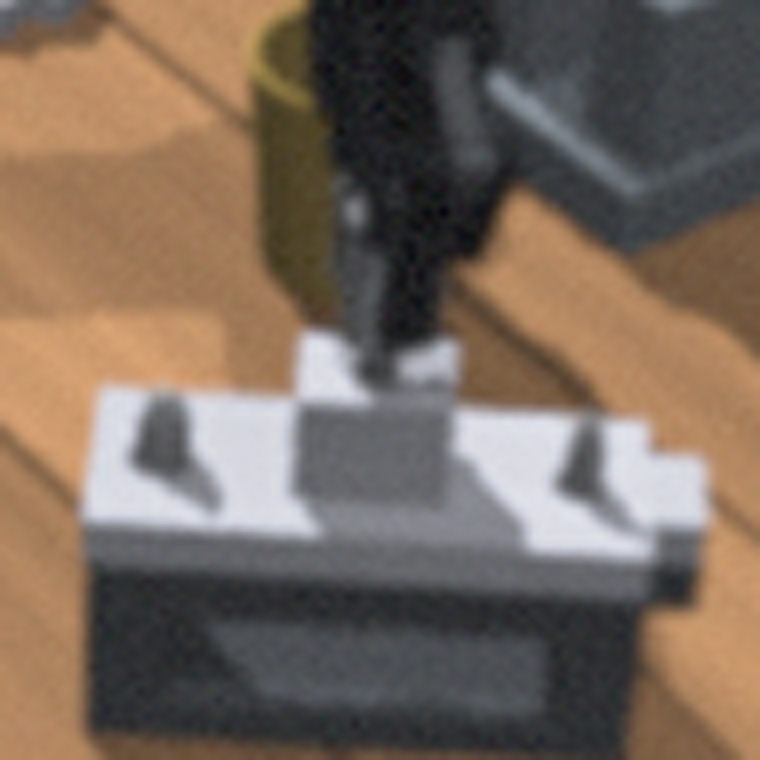

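```bash
python3 -m inch '[[-0.2,0.3,3,0,-0.1,0,255],[-0.2,0.3,6,0,-0.1,0,255],[-0.2,0.3,8,0,-0.1,0,255],[-0.2,0.3,8,0,-0.1,0,255]]';  python3 plan.py 619.1 -23.5 145 67.5; python3 -m inch '[[0,0,1.5,0,0,0,255],[0,0,3,0,0,0,255],[0,0,4,0,0,0,255],[0,0,4,0,0,0,255]]';  python3 plan.py 619.1 -23.5 145 67.5
```

```text
time_s: 23.85
ee_pos: [618.6, -23.9, 305.2]
eef_rot: [-0.613, -3.08, 0.004]
force: [-1.4, -1.3, -1.5]
opening: 0.254
t 23.85 grasp now [618.38 -24.23 150.16] yjaw 67.48 down [-0.0011 -0.0024 -1.    ] F [-1.4 -1.3 -1.5] open 0.254 q7 1.23
shift [-0.4  0.6  5.2] turn [-0.2 -0.  -0. ]
time_s: 24.35
ee_pos: [618.5, -23.9, 301.0]
eef_rot: [-0.613, -3.08, 0.004]
force: [-0.3, -1.7, -0.8]
opening: 0.251
t 24.35 grasp now [618.3  -24.24 145.96] yjaw 67.48 down [-0.0013 -0.0024 -1.    ] F [-0.3 -1.7 -0.8] open 0.251 q7 1.23
shift [-0.4  0.6  1. ] turn [-0.2 -0.  -0. ]
```

```bash
python3 -m inch '[[0,0,0.6,0,0,0,255],[0,0,1.2,0,0,0,255],[0,0,1.8,0,0,0,255],[0,0,1.8,0,0,0,255]]';  python3 plan.py 619.1 -23.5 145 67.5;python3 - <<'E'
from bench import robot
import cv2
d=robot.snapshot("side"); im=d["color"][:,:,::-1].copy(); cv2.imwrite("pics/side14.png",im)
cv2.imwrite("pics/side14c.png",cv2.resize(im[170:265,265:360],None,fx=8,fy=8,interpolation=cv2.INTER_CUBIC))
E
```

```text
time_s: 24.85
ee_pos: [618.6, -23.9, 300.4]
eef_rot: [-0.613, -3.081, 0.004]
force: [-5.7, -0.7, 9.3]
opening: 0.252
t 24.85 grasp now [618.42 -24.26 145.43] yjaw 67.47 down [-0.001  -0.0022 -1.    ] F [-5.7 -0.7  9.3] open 0.252 q7 1.23
shift [-0.3  0.6  0.4] turn [-0.1 -0.  -0. ]
```

View pics/side14c.png

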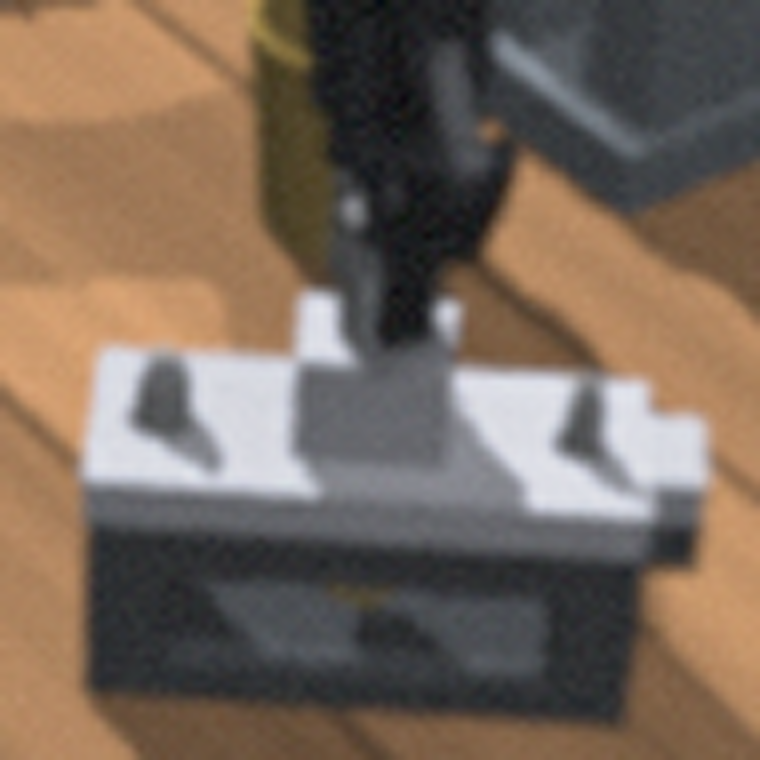

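```bash
python3 - <<'E'
from ck import *
h.CAM.update(BA)
for z in(5,12,22,30,38,45): print(z,((proj('side',[620.4,-22.8,z])-[265,170])*8+3.5).round(0))
E
```

```text
5 [[356. 631.]]
12 [[357. 614.]]
22 [[359. 589.]]
30 [[360. 569.]]
38 [[362. 549.]]
45 [[363. 532.]]
```

```bash
python3 - <<'E'
import cv2
im=cv2.imread("pics/side14.png"); im0=cv2.imread("pics/side13.png")
o=[cv2.convertScaleAbs(cv2.resize(i[232:262,285:340],None,fx=14,fy=14,interpolation=cv2.INTER_CUBIC),alpha=2.2,beta=-20)[:290] for i in (im0,im)]
import numpy as np; o=np.vstack(o); cv2.imwrite("pics/cmp14.png",o)
E
```

View pics/cmp14.png

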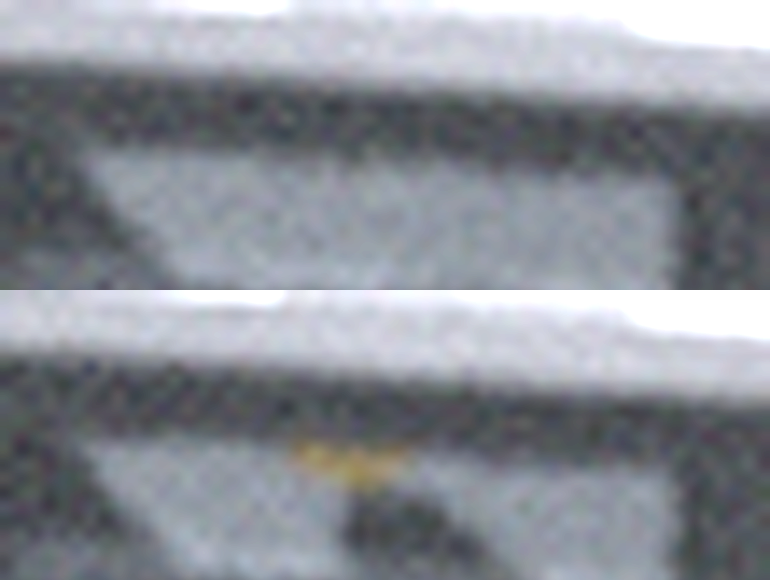

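```bash
python3 -m inch '[[0,0,0,0,0,0,255],[0,0,0,0,0,0,255]]'; python3 plan.py 619.1 -23.5 145 67.5; python3 - <<'E'
from bench import robot
import cv2
im=robot.snapshot("side")["color"][:,:,::-1].copy(); cv2.imwrite("pics/side15.png",im)
cv2.imwrite("pics/side15c.png",cv2.convertScaleAbs(cv2.resize(im[207:262,285:340],None,fx=10,fy=10,interpolation=cv2.INTER_CUBIC),alpha=2,beta=-20))
E
```

```text
time_s: 25.15
ee_pos: [618.5, -24.0, 300.5]
eef_rot: [-0.614, -3.08, 0.004]
force: [-2.7, -1.9, 2.6]
opening: 0.253
t 25.15 grasp now [618.31 -24.3  145.53] yjaw 67.47 down [-0.0012 -0.0022 -1.    ] F [-2.7 -1.9  2.6] open 0.253 q7 1.23
shift [-0.4  0.7  0.5] turn [-0.1 -0.  -0. ]
```

View pics/side15c.png

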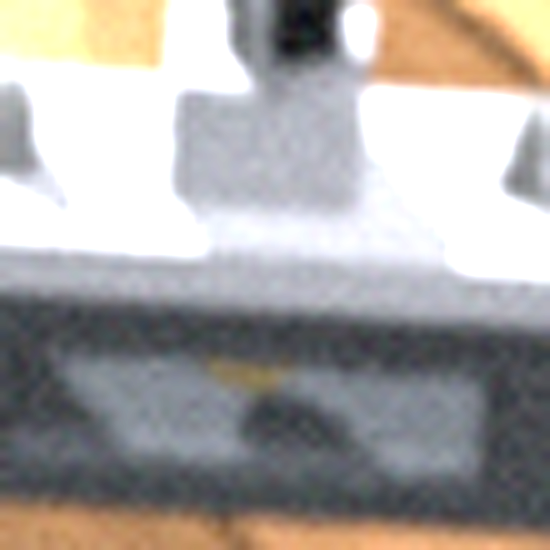

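```bash
python3 -m inch '[[0,0,1,0,0,0,255],[0,0,2,0,0,0,255],[0,0,2,0,0,0,255]]'; python3 plan.py 619.1 -23.5 145 67.5; python3 - <<'E'
from bench import robot
import cv2
im=robot.snapshot("side")["color"][:,:,::-1].copy(); cv2.imwrite("pics/side16.png",im)
cv2.imwrite("pics/side16c.png",cv2.convertScaleAbs(cv2.resize(im[192:262,275:345],None,fx=11,fy=11,interpolation=cv2.INTER_CUBIC),alpha=1.6,beta=0))
E
```

```text
time_s: 25.58
ee_pos: [618.6, -24.0, 300.4]
eef_rot: [-0.614, -3.08, 0.003]
force: [-7.9, -1.4, 17.4]
opening: 0.251
t 25.57 grasp now [618.38 -24.3  145.38] yjaw 67.46 down [-0.0011 -0.0018 -1.    ] F [-7.9 -1.4 17.4] open 0.251 q7 1.23
shift [-0.3  0.7  0.4] turn [-0.1 -0.  -0. ]
```

View pics/side16c.png

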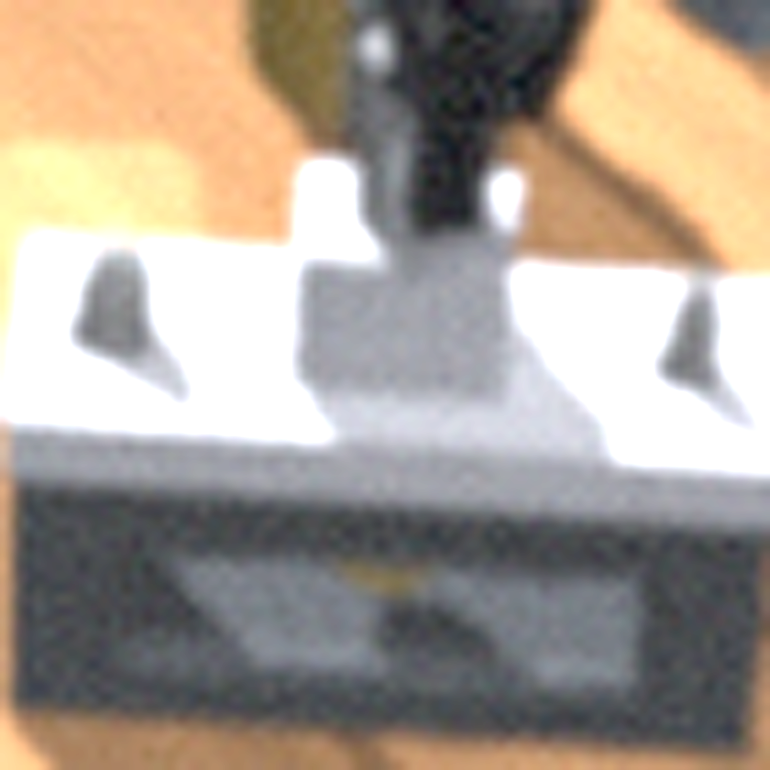

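```bash
python3 -m inch '[[0,0,0,0,0,0,180],[0,0,0,0,0,0,120],[0,0,0,0,0,0,60],[0,0,0,0,0,0,0],[0,0,0,0,0,0,0],[0,0,-10,0,0,0,0],[0,0,-40,0,0,0,0],[0,0,-80,0,0,0,0],[0,0,-120,0,0,0,0],[0,0,-120,0,0,0,0]]'; python3 -m inch '[[0,0,0,0,0,0,0]]'; python3 plan.py 560 240 260 115;  python3 - <<'E'
from bench import robot
import cv2
im=robot.snapshot("side")["color"][:,:,::-1].copy(); cv2.imwrite("pics/side17.png",im)
cv2.imwrite("pics/side17c.png",cv2.convertScaleAbs(cv2.resize(im[182:262,270:350],None,fx=9,fy=9,interpolation=cv2.INTER_CUBIC),alpha=1.6,beta=0))
E
```

```text
time_s: 26.88
ee_pos: [619.8, -24.1, 424.8]
eef_rot: [0.613, 3.074, -0.001]
force: [-0.0, -0.3, -1.4]
opening: 0.999
time_s: 27.0
ee_pos: [619.4, -24.0, 424.6]
eef_rot: [0.613, 3.075, -0.001]
force: [-0.3, 0.2, -0.5]
opening: 1.0
t 27.0 grasp now [620.33 -24.24 269.56] yjaw 67.45 down [ 0.0059 -0.0015 -1.    ] F [-0.3  0.2 -0.5] open 1.0 q7 1.21
shift [156.2 221.    8.8] turn [ -0.1   0.3 -47.6]
```

View pics/side17c.png

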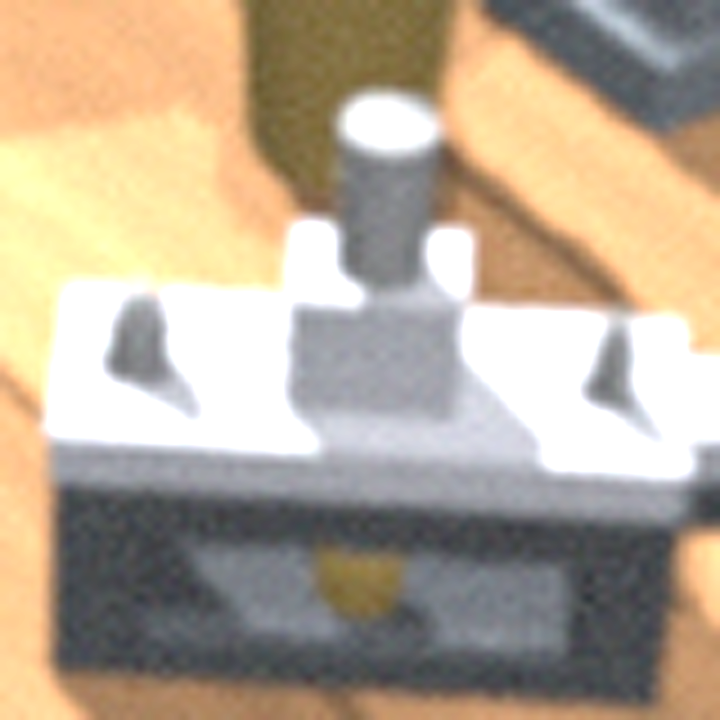

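```bash
python3 -m inch '[[30,42,-5,0,0,0,0],[60,84,-5,0,0,0,0],[90,126,-5,0,0,0,0],[120,168,-5,0,0,0,0],[150,210,-5,0,0,0,0],[150,210,-5,0,0,0,0],[150,210,-5,0,0,0,0]]'; python3 - <<'E'
from bench import robot
import cv2
im=robot.snapshot("side")["color"][:,:,::-1].copy(); cv2.imwrite("pics/side18.png",im)
cv2.imwrite("pics/side18c.png",cv2.convertScaleAbs(cv2.resize(im[182:262,270:350],None,fx=9,fy=9,interpolation=cv2.INTER_CUBIC),alpha=1.6,beta=0))
im=robot.snapshot("top")["color"][:,:,::-1].copy(); cv2.imwrite("pics/top18.png",im)
E
```

```text
time_s: 27.92
ee_pos: [561.7, 226.8, 428.2]
eef_rot: [0.614, 3.075, -0.003]
force: [0.4, -1.0, 0.1]
opening: 0.998
```

View pics/side18c.png

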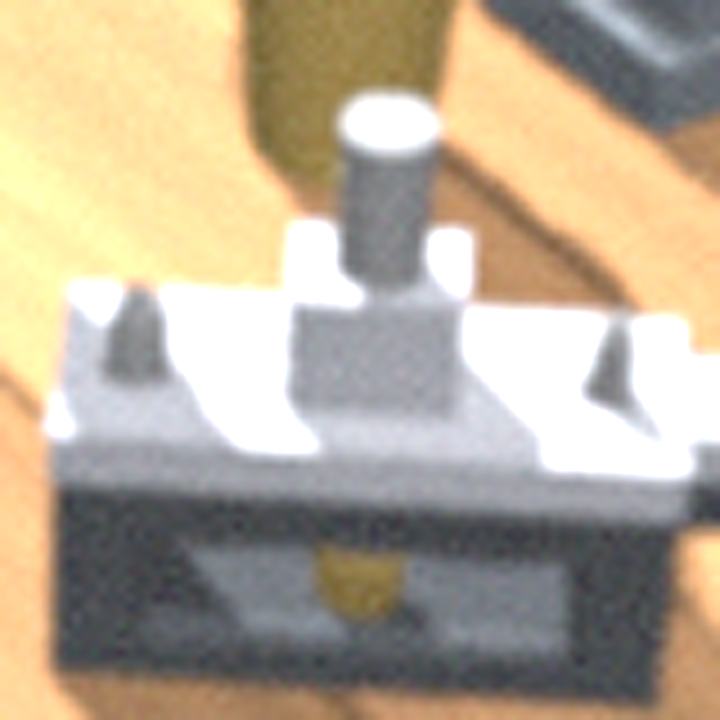

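View pics/top18.png

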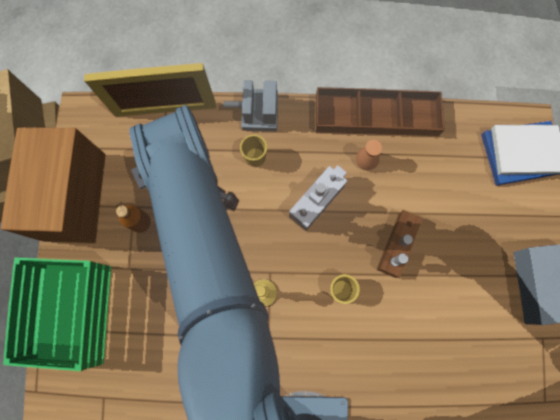

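```bash
python3 - <<'E'
from ck import *
h.CAM.update(BA)
c=lambda P:((proj('side',P)-[270,182])*9+4)
print("head top exp z165",c([620.5,-22.7,165]).round(0),"z170",c([620.5,-22.7,170]).round(0))
n=np.array([-.57,-.82,0])*12
for z in(4,6,10,15): print("plug near-bottom edge z",z,c(np.array([620.5,-22.7,z])+n).round(0))
E
```

```text
head top exp z165 [[392. 121.]] z170 [[393. 104.]]
plug near-bottom edge z 4 [[357. 635.]]
plug near-bottom edge z 6 [[358. 630.]]
plug near-bottom edge z 10 [[359. 619.]]
plug near-bottom edge z 15 [[360. 605.]]
```

```bash
python3 - <<'E'
import cv2
im=cv2.imread("pics/side18.png")
cv2.imwrite("pics/z18.png",cv2.convertScaleAbs(cv2.resize(im[232:262,285:335],None,fx=16,fy=16,interpolation=cv2.INTER_LANCZOS4),alpha=2.6,beta=-40))
E
```

```text
(no output)
```

View pics/z18.png

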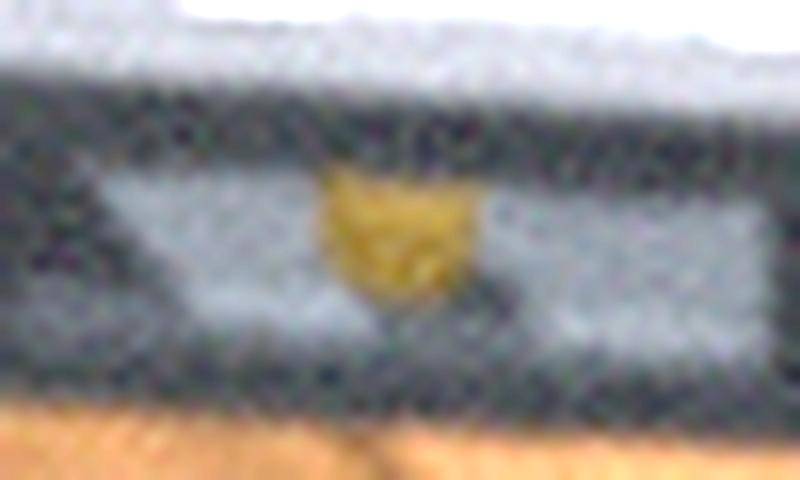

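```bash
python3 - <<'E'
from ck import *
h.CAM.update(BA)
c=lambda P:((proj('side',P)-[270,182])*9+4)
Rm=R.from_euler('z',-39.7,degrees=True).as_matrix()
for p in((-80,-30,0),(80,-30,0),(-80,-30,68),(80,-30,68)): print(p,c(Rm@np.array(p)+[620.5,-22.7,0]).round(0))
E
python3 - <<'E'
import cv2
im=cv2.imread("pics/side18.png")
cv2.imwrite("pics/z18b.png",cv2.convertScaleAbs(cv2.resize(im[182:262,270:350],None,fx=9,fy=9,interpolation=cv2.INTER_CUBIC),alpha=3,beta=-30))
E
```

```text
(-80, -30, 0) [[ 47. 672.]]
(80, -30, 0) [[655. 714.]]
(-80, -30, 68) [[ 49. 480.]]
(80, -30, 68) [[683. 522.]]
```

View pics/z18b.png

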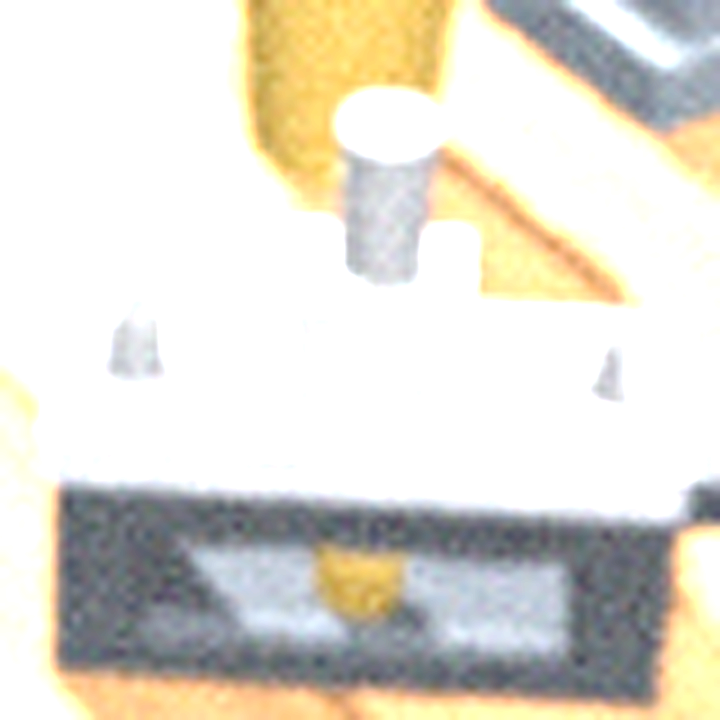

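```bash
python3 -m inch '[[0,0,0,0,0,0,0],[0,0,0,0,0,0,0],[0,0,0,0,0,0,0]]'; python3 - <<'E'
from bench import robot
print(robot.finish_job())
E
```

```text
time_s: 28.4
ee_pos: [562.3, 225.3, 428.6]
eef_rot: [0.618, 3.073, -0.003]
force: [0.7, 0.4, -0.4]
opening: 1.0
the job is handed in; nothing more can be done
None
```

The job is handed in, at about 28 s on the robot's clock. The plate is home, the ejector rod is fully in, and the plug looks to have dropped into the tray. No verdict was reported.

- **Plate:** I took the plate farthest to the robot's right and lowered it level over both pins. It met the slab at the expected height. The side-view fit put it within about 0.1 mm of the fixture, 0.2° off in turn, with the tongues in line.
- **Rod:** I took the long plain rod, and the short and collar rods stayed in the rack. It went through the block until the head met a stiff stop at 17 N. After release, the head top in the picture matched a seated rod to within about 1–2 mm.
- **Plug:** In the last two pictures, about 1 s apart, the plug stands still under the bore. Its centre is about 15 mm above the table, good to a few millimetres and within the 12 to 16 mm expected.
- **What disagreed:**
  - I saw no clear 5 to 20 N resistance while pushing the plug.
  - The plug still showed 10–15 mm higher while the rod was held down, and only dropped the rest of the way by the time I let go and lifted off.
  - The two-view fits and the arm differed by about 2 mm at first, so I corrected from close pictures and the measured forces.

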